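# Scoop filler balls from a tilt-out bin into a plaster mould

## Task

Swing the blue tilt-out bin on the rack fully forward, then use the hand scoop to ladle at least three of its five brick-red ceramic filler balls into the white plaster mould, keeping the gripper's fingers off the balls. Any balls you do not take stay in the bin; spill none. Finish by standing the scoop flat on its pan on the bench top in front of the raised board, and swinging the bin fully home; leave the cream block, the cup and the bottle where they are.

Things in the scene. Friction and masses are not known exactly. Their poses are not given: they have to be found in the camera images.
- rack: Grey rack fixed on the raised stone board (its top 78 mm above the bench), 100 x 130 x 140 mm: foot, cheeks, back, roof. Origin under the bin's hinge line, on the board, mid-width; x points into the rack (away from the robot at yaw 0), y along the hinge, z up. Hinge 30 mm, roof top 140 mm above the origin; the roof runs from x = 32 to 90 mm, over the bin's mouth while the bin is home.
- bin (a joint): Angle of the blue open-topped bin about its lower front edge: 0 = home, upright in the rack; 0.785 rad (45 degrees, a stop) = swung fully forward, mouth leaning toward the robot. The hinge is stiff (0.6 N m, about 4 to 7 N at the tab) and the bin stays where it is left.
- bin_hinge (a point): Middle of the hinge line, the bin's outer lower front edge. Turns with the bin: x along its floor to its back, y as the rack's, z up along its front wall (at joint value q, z leans by q to the rack's -x). Here the inside runs x = 4 to 74, y = -46 to 46 mm; floor at z = 4 mm to x = 30 mm, then rising 40 degrees to the back. Front wall 4 mm thick, 104 mm high; back 52, sides 70 mm (104 at x < 24).
- bin_tab (a point): Centre for gripping the upright pull tab on top of the bin's front wall, 1 mm along x and 134 mm along z of bin_hinge. The tab is 10 mm thick along the bin's x, 44 mm wide along y, and stands from z = 104 mm to z = 150 mm, free on both faces. Axes as bin_hinge.
- scoop: Steel hand scoop, about 160 g, standing flat on the bench, nose about along world +x. Pan 70 (x) x 82 mm (y), sheet 2.5 mm, open at the nose, sides 26 mm high (lower near the nose), back 30 mm. Origin centre of the pan's underside, x to the nose, z up. Handle 16 mm wide (y), 18 mm deep, starts at (-36, 0, 27) mm and leans 32 degrees from z toward -x; its wood is 20 to 94 mm along it.
- scoop_grip (a point): Middle of the scoop's handle, 60 mm up the handle, at (-68, 0, 78) mm in the scoop's frame; axes as the scoop.
- scoop_lip (a point): Middle of the nose edge on the pan's underside, at (35, 0, 0) mm in the scoop's frame; axes as the scoop.
- mould: White plaster mould fixed to the bench, an open trough 115 (x) x 185 (y) x 62 mm. Origin centre of its underside, z up. Its hollow is 84 (x) x 152 mm (y), floor 16 mm up. The scoop and the mould stand one to the left and one to the right; which is which varies.
- ball_1_center (a point): Centre of brick-red glazed ceramic filler ball 1 of five alike, 25 mm across, 21 g, slippery; it starts loose on the bin's floor and stays or rolls into the corner between front wall and floor when the bin swings forward.
- ball_2_center (a point): Centre of brick-red glazed ceramic filler ball 2 of five alike, 25 mm across, 21 g, slippery; it starts loose on the bin's floor and stays or rolls into the corner between front wall and floor when the bin swings forward.
- ball_3_center (a point): Centre of brick-red glazed ceramic filler ball 3 of five alike, 25 mm across, 21 g, slippery; it starts loose on the bin's floor and stays or rolls into the corner between front wall and floor when the bin swings forward.
- ball_4_center (a point): Centre of brick-red glazed ceramic filler ball 4 of five alike, 25 mm across, 21 g, slippery; it starts loose on the bin's floor and stays or rolls into the corner between front wall and floor when the bin swings forward.
- ball_5_center (a point): Centre of brick-red glazed ceramic filler ball 5 of five alike, 25 mm across, 21 g, slippery; it starts loose on the bin's floor and stays or rolls into the corner between front wall and floor when the bin swings forward.
- cream_wedge: Loose cream cast block, 66 x 130 x 45 mm, bystander; origin centre of its underside.
- mixing_cup: Loose grey mixing cup, 79 mm across, 88 mm high, bystander; origin centre of its underside.
- spirit_bottle: Loose white bottle with a blue band, 62 mm across, 159 mm high, standing, bystander; origin centre of its underside.

How it is judged:
On the way, in this order (a step that is already met when the one before it is completed fails the run):
1. the bin is swung fully forward (beyond 0.7 rad) (value of joint bin above 0.7 rad), for 0.2 s.
2. the scoop, holding at least one ball in its pan, is lifted out of the bin (nose edge more than 120 mm from the hinge point) (distance between scoop_lip and bin_hinge above 0.12 m and ((distance between ball_1_center and scoop below 0.05 m and z of ball_1_center in the frame of scoop above 0 m) or (distance between ball_2_center and scoop below 0.05 m and z of ball_2_center in the frame of scoop above 0 m) or (distance between ball_3_center and scoop below 0.05 m and z of ball_3_center in the frame of scoop above 0 m) or (distance between ball_4_center and scoop below 0.05 m and z of ball_4_center in the frame of scoop above 0 m) or (distance between ball_5_center and scoop below 0.05 m and z of ball_5_center in the frame of scoop above 0 m))), for 0.1 s.
3. at least three balls lie in the mould ((((horizontal distance between ball_1_center and mould below 0.1 m and height (world z) of ball_1_center below 0.06 m) and (horizontal distance between ball_2_center and mould below 0.1 m and height (world z) of ball_2_center below 0.06 m) and (horizontal distance between ball_3_center and mould below 0.1 m and height (world z) of ball_3_center below 0.06 m)) or ((horizontal distance between ball_1_center and mould below 0.1 m and height (world z) of ball_1_center below 0.06 m) and (horizontal distance between ball_2_center and mould below 0.1 m and height (world z) of ball_2_center below 0.06 m) and (horizontal distance between ball_4_center and mould below 0.1 m and height (world z) of ball_4_center below 0.06 m)) or ((horizontal distance between ball_1_center and mould below 0.1 m and height (world z) of ball_1_center below 0.06 m) and (horizontal distance between ball_2_center and mould below 0.1 m and height (world z) of ball_2_center below 0.06 m) and (horizontal distance between ball_5_center and mould below 0.1 m and height (world z) of ball_5_center below 0.06 m)) or ((horizontal distance between ball_1_center and mould below 0.1 m and height (world z) of ball_1_center below 0.06 m) and (horizontal distance between ball_3_center and mould below 0.1 m and height (world z) of ball_3_center below 0.06 m) and (horizontal distance between ball_4_center and mould below 0.1 m and height (world z) of ball_4_center below 0.06 m)) or ((horizontal distance between ball_1_center and mould below 0.1 m and height (world z) of ball_1_center below 0.06 m) and (horizontal distance between ball_3_center and mould below 0.1 m and height (world z) of ball_3_center below 0.06 m) and (horizontal distance between ball_5_center and mould below 0.1 m and height (world z) of ball_5_center below 0.06 m)) or ((horizontal distance between ball_1_center and mould below 0.1 m and height (world z) of ball_1_center below 0.06 m) and (horizontal distance between ball_4_center and mould below 0.1 m and height (world z) of ball_4_center below 0.06 m) and (horizontal distance between ball_5_center and mould below 0.1 m and height (world z) of ball_5_center below 0.06 m)) or ((horizontal distance between ball_2_center and mould below 0.1 m and height (world z) of ball_2_center below 0.06 m) and (horizontal distance between ball_3_center and mould below 0.1 m and height (world z) of ball_3_center below 0.06 m) and (horizontal distance between ball_4_center and mould below 0.1 m and height (world z) of ball_4_center below 0.06 m)) or ((horizontal distance between ball_2_center and mould below 0.1 m and height (world z) of ball_2_center below 0.06 m) and (horizontal distance between ball_3_center and mould below 0.1 m and height (world z) of ball_3_center below 0.06 m) and (horizontal distance between ball_5_center and mould below 0.1 m and height (world z) of ball_5_center below 0.06 m)) or ((horizontal distance between ball_2_center and mould below 0.1 m and height (world z) of ball_2_center below 0.06 m) and (horizontal distance between ball_4_center and mould below 0.1 m and height (world z) of ball_4_center below 0.06 m) and (horizontal distance between ball_5_center and mould below 0.1 m and height (world z) of ball_5_center below 0.06 m)) or ((horizontal distance between ball_3_center and mould below 0.1 m and height (world z) of ball_3_center below 0.06 m) and (horizontal distance between ball_4_center and mould below 0.1 m and height (world z) of ball_4_center below 0.06 m) and (horizontal distance between ball_5_center and mould below 0.1 m and height (world z) of ball_5_center below 0.06 m)))), for 0.2 s.
At the end, for the whole second after the job is handed in: At least three balls lie in the mould (centres below 60 mm, within 100 mm of its middle), all others in it or in the bin; the bin is home within 0.06 rad; the scoop stands at rest flat on its pan on the low bench top (within 0.1 rad and 8 mm of height) ((((horizontal distance between ball_1_center and mould below 0.1 m and height (world z) of ball_1_center below 0.06 m) and (horizontal distance between ball_2_center and mould below 0.1 m and height (world z) of ball_2_center below 0.06 m) and (horizontal distance between ball_3_center and mould below 0.1 m and height (world z) of ball_3_center below 0.06 m)) or ((horizontal distance between ball_1_center and mould below 0.1 m and height (world z) of ball_1_center below 0.06 m) and (horizontal distance between ball_2_center and mould below 0.1 m and height (world z) of ball_2_center below 0.06 m) and (horizontal distance between ball_4_center and mould below 0.1 m and height (world z) of ball_4_center below 0.06 m)) or ((horizontal distance between ball_1_center and mould below 0.1 m and height (world z) of ball_1_center below 0.06 m) and (horizontal distance between ball_2_center and mould below 0.1 m and height (world z) of ball_2_center below 0.06 m) and (horizontal distance between ball_5_center and mould below 0.1 m and height (world z) of ball_5_center below 0.06 m)) or ((horizontal distance between ball_1_center and mould below 0.1 m and height (world z) of ball_1_center below 0.06 m) and (horizontal distance between ball_3_center and mould below 0.1 m and height (world z) of ball_3_center below 0.06 m) and (horizontal distance between ball_4_center and mould below 0.1 m and height (world z) of ball_4_center below 0.06 m)) or ((horizontal distance between ball_1_center and mould below 0.1 m and height (world z) of ball_1_center below 0.06 m) and (horizontal distance between ball_3_center and mould below 0.1 m and height (world z) of ball_3_center below 0.06 m) and (horizontal distance between ball_5_center and mould below 0.1 m and height (world z) of ball_5_center below 0.06 m)) or ((horizontal distance between ball_1_center and mould below 0.1 m and height (world z) of ball_1_center below 0.06 m) and (horizontal distance between ball_4_center and mould below 0.1 m and height (world z) of ball_4_center below 0.06 m) and (horizontal distance between ball_5_center and mould below 0.1 m and height (world z) of ball_5_center below 0.06 m)) or ((horizontal distance between ball_2_center and mould below 0.1 m and height (world z) of ball_2_center below 0.06 m) and (horizontal distance between ball_3_center and mould below 0.1 m and height (world z) of ball_3_center below 0.06 m) and (horizontal distance between ball_4_center and mould below 0.1 m and height (world z) of ball_4_center below 0.06 m)) or ((horizontal distance between ball_2_center and mould below 0.1 m and height (world z) of ball_2_center below 0.06 m) and (horizontal distance between ball_3_center and mould below 0.1 m and height (world z) of ball_3_center below 0.06 m) and (horizontal distance between ball_5_center and mould below 0.1 m and height (world z) of ball_5_center below 0.06 m)) or ((horizontal distance between ball_2_center and mould below 0.1 m and height (world z) of ball_2_center below 0.06 m) and (horizontal distance between ball_4_center and mould below 0.1 m and height (world z) of ball_4_center below 0.06 m) and (horizontal distance between ball_5_center and mould below 0.1 m and height (world z) of ball_5_center below 0.06 m)) or ((horizontal distance between ball_3_center and mould below 0.1 m and height (world z) of ball_3_center below 0.06 m) and (horizontal distance between ball_4_center and mould below 0.1 m and height (world z) of ball_4_center below 0.06 m) and (horizontal distance between ball_5_center and mould below 0.1 m and height (world z) of ball_5_center below 0.06 m))) and ((horizontal distance between ball_1_center and mould below 0.1 m and height (world z) of ball_1_center below 0.06 m) or (distance between ball_1_center and bin_hinge below 0.1 m and z of ball_1_center in the frame of bin_hinge above 0.002 m)) and ((horizontal distance between ball_2_center and mould below 0.1 m and height (world z) of ball_2_center below 0.06 m) or (distance between ball_2_center and bin_hinge below 0.1 m and z of ball_2_center in the frame of bin_hinge above 0.002 m)) and ((horizontal distance between ball_3_center and mould below 0.1 m and height (world z) of ball_3_center below 0.06 m) or (distance between ball_3_center and bin_hinge below 0.1 m and z of ball_3_center in the frame of bin_hinge above 0.002 m)) and ((horizontal distance between ball_4_center and mould below 0.1 m and height (world z) of ball_4_center below 0.06 m) or (distance between ball_4_center and bin_hinge below 0.1 m and z of ball_4_center in the frame of bin_hinge above 0.002 m)) and ((horizontal distance between ball_5_center and mould below 0.1 m and height (world z) of ball_5_center below 0.06 m) or (distance between ball_5_center and bin_hinge below 0.1 m and z of ball_5_center in the frame of bin_hinge above 0.002 m)) and value of joint bin below 0.06 rad and angle between scoop's own z axis and vertical below 0.1 rad and height (world z) of scoop between -0.008 and 0.008 m and linear speed of scoop below 0.02 m/s); the robot touches nothing.
It fails at once if a ball falls onto the bench or the floor (height (world z) of any of ball_1_center, ball_2_center, ball_3_center, ball_4_center, ball_5_center below 0.018 m).
It fails at once if the gripper's fingers touch a ball (contact force between the fingers and ball_1 above 0.3 N or contact force between the fingers and ball_2 above 0.3 N or contact force between the fingers and ball_3 above 0.3 N or contact force between the fingers and ball_4 above 0.3 N or contact force between the fingers and ball_5 above 0.3 N).
It fails at once if the cream block, the cup or the bottle is shifted by more than 30 mm (distance of any of cream_wedge, mixing_cup, spirit_bottle from where it was at the start of the episode above 0.03 m).
It also fails if it takes over 72 s, if anything falls off the work surface, if the arm or the gripper's body presses on something with over 40 N, if the wrist force passes 120 N, or if a joint passes its speed limit or range.

## Robot

A 6-joint arm with a two-finger parallel gripper is mounted at the origin on a cart in front of the work surface, level with it; the furniture and walls round the work are solid. World frame = base frame: x ahead of the robot, y to its left, z up, the work surface at z = 0. Lengths are in m, angles in rad, forces in N, time in s.
With the tool pointing down it reaches from about 0.325 to 0.9 m from the base axis. Payload 6.1 kg.
Tool frame: the origin (TCP) lies midway between the tips of the shut fingers; the grasp point (between the pads) lies 19 mm behind it (bot.grip_point_offset is the distance from the TCP to the grasp point, in m); z points along the fingers, y is the direction in which the jaws open and shut (so a half turn about z gives the same grasp; the last joint's range is limited). The gripper opens to 85 mm and grips with 20 to 120 N. Pads are 22 mm wide; open, the fingers measure 114 mm over their backs; the gripper's body (76 mm by 85 mm) begins 54 mm behind the grasp point. The pads swing forward as they close: fully open they stand 13 mm farther back than shut.
Start: joints at [1.074, 0.22, 1.526, -0, 1.395, -0.126], TCP at [0.226, 0.583, 0.197] pointing down, gripper open.
Joint ranges: [-2.98, 2.98], [-0.91, 2.08], [0.09, 2.57], [-1.24, 4.39], [0.2, 2.65], [-2.68, 2.68]. Speed limits (rad/s): [2.57, 2.57, 3.01, 3.14, 3.14, 3.14].

## Interface

Orientations are given as a unit quaternion [w, x, y, z].
In Python, from station import bot gives the robot as it stands. The module is installed in compiled form; this text tells all that it offers.
- The arm moves only by the tool servo_tool, never from a script. Its argument "plan" is one flat list of numbers, 7 for each row, row after row: the turn, a rotation vector about the tool's x, y, z in rad, then the shift along the tool's x, y, z in m, then the opening, from 0 (shut) to 1 (fully open). In form: [rx, ry, rz, x, y, z, fingers, rx, ry, rz, x, y, z, fingers, ...]. A call has 1 to 5 rows; each row shifts and turns the commanded pose from where the row before left it, along the tool's axes as they then stand; what a row does not reach is not made up. A row lasts 1/8 s, in which the tool goes at most 62.5 mm and 10.7 degrees, less where a joint would pass 70% of its speed; a pose out of reach is approached as far as the arm can. A call with a gripper value outside its range is refused whole. The fingers move at their own pace and stop on an object; the grip force is fixed at half the most. Time passes only in rows, so rows that do not move let the fingers close. It gives the time, the measured TCP pose, the force and the opening at its end, in the units of the state.
- bot.sense(): the state, without advancing time (a new reading comes with each control period).
- bot.capture(name): name is "scene" or "side" or "wrist"; returns a dict with "img" (400x640x3 uint8, red, green, blue), "z_map" (400x640 float32, m along the optical axis (not along the pixel's ray), 0 where there is no reading), "mtx" (3x3 intrinsics, pixels), "rvec" (rotation vector, rad) and "tvec" (3), from world to camera coordinates, as OpenCV has them; the wrist camera has in their place "mount" (4x4, takes a point from camera to tool coordinates, whose origin is the TCP and whose axes are the flange's). Camera axes: x right, y down, z forward; pixel columns grow to the right and rows downward; lengths in m; the calibration is good to about 2 mm. A picture is of the moment at which its call begins: read the wrist's pose just before it.
- bot.hand_in(): hands the job in, once; it reports no verdict.
The state is a dict: "time": time; "qpos": joint angles; "qvel": joint speeds; "effort": joint torques, N m; "tcp_pos": TCP position; "tool_rot": TCP orientation; "force": force on the tool from outside, world axes, zero at the start; "wrist_torque": the same for the moment, N m; "opening": opening from 0.0 (shut) to 1.0 (fully open).
Only numpy, scipy, OpenCV 4.12 (cv2) and the standard library are available. Lean on these libraries where they do the work, as an engineer would, in place of code of your own. Each camera call takes 0.05 s, during which the arm holds its last target.

## Working session

There is one attempt and no reset: what is moved stays moved. The work goes in short steps, Python scripts to look and compute and a tool call to move; the robot and the scene stay as the last step left them, time stands still between calls to the robot, and variables do not carry over. Pictures are saved under pics/ and viewed, and the job is handed in when it is done.

Besides the shell and the picture viewer there is one more tool, called after ">>>" as name(argument=value, ...) on one line, values as JSON. servo_tool: Moves the arm, as the interface text tells. Its arguments: {"type":"object","properties":{"plan":{"type":"array"}},"required":["plan"]}

```bash
mkdir -p pics; ls; python3 - <<'E'
from station import bot
import cv2
print(bot.sense())
for n in("scene","side","wrist"):
    c=bot.capture(n); cv2.imwrite(f"pics/{n}0.png",c["img"][:,:,::-1])
    print(n,c["mtx"].tolist(),[c[k].tolist() for k in("rvec","tvec","mount") if k in c])
E
```

```text
pics
{'time': 0.0, 'qpos': array([ 1.07389358e+00,  2.21271459e-01,  1.52761329e+00,  3.18324722e-05,
        1.39470698e+00, -1.26114073e-01]), 'qvel': array([-0.00021529,  0.00111908,  0.00118659, -0.00050446,  0.00023354,
       -0.00171586]), 'effort': array([-4.38258339e-04, -4.96883690e+01, -3.89401209e+01, -1.77653196e-04,
        1.08546345e-02, -2.64041768e-05]), 'tcp_pos': array([0.22614452, 0.58192548, 0.19617008]), 'tool_rot': array([-3.21266090e-04,  1.84336789e-01,  9.82862630e-01, -9.46629403e-04]), 'force': array([ 0.25607792, -0.00609934,  0.45376405]), 'wrist_torque': array([0.02877259, 0.05347302, 0.02937603]), 'opening': 1.0029419782978566}
scene [[482.14411722144473, 0.0, 321.3355898728688], [0.0, 482.14411722144473, 200.10668988601597], [0.0, 0.0, 1.0]] [[2.1282584121877424, -1.0975048629096997, 0.4687074498879384], [-0.3633609959306197, 0.4323885689159565, 1.1294046286035653]]
side [[425.59310892982995, 0.0, 316.919223074472], [0.0, 425.59310892982995, 201.93407957896403], [0.0, 0.0, 1.0]] [[1.9524814065553362, -0.5327575505782534, 0.3442108228375123], [-0.49946187953310806, 0.24699380519360536, 1.0620237030033288]]
wrist [[291.35755266707577, 0.0, 318.4347622307705], [0.0, 291.35755266707577, 202.98467179960696], [0.0, 0.0, 1.0]] [[[0.0008446268161391008, -0.9460354965075994, -0.3240619168510221, 0.08407206718367592], [0.9999996226651232, 0.0007332098228442249, 0.00046591089783268666, -0.00014146704514739206], [-0.00020316286691447196, -0.3240621880919972, 0.9460357588240913, -0.17681195034187192], [0.0, 0.0, 0.0, 1.0]]]
```

View pics/scene0.png

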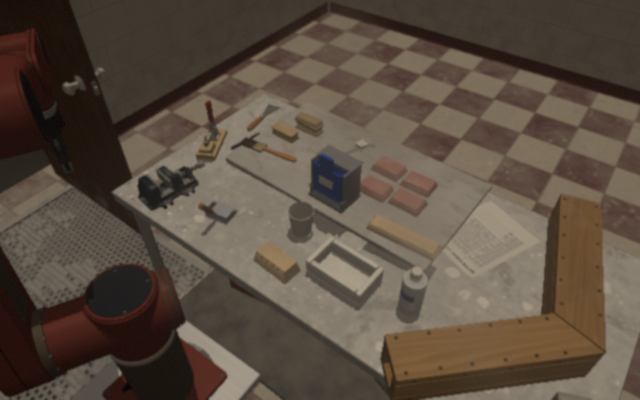

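View pics/side0.png

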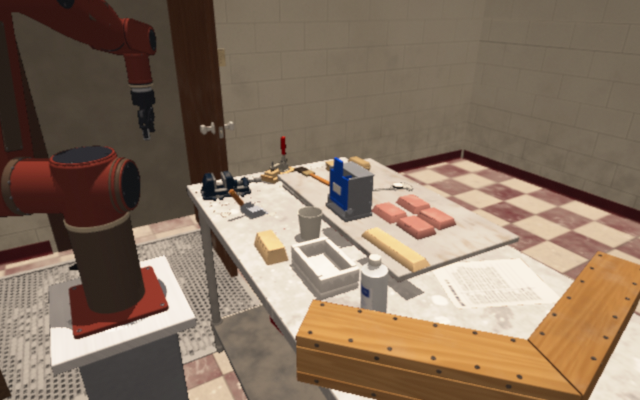

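View pics/wrist0.png

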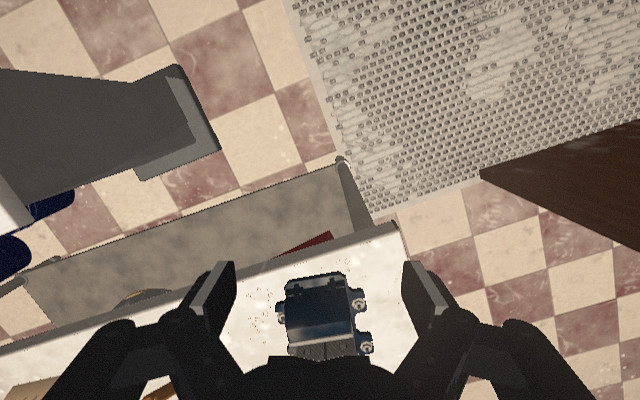

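```bash
cat > h.py <<'E'
import numpy as np, cv2
from scipy.spatial.transform import Rotation as R
from station import bot
def cap(n):
    s=bot.sense(); c=bot.capture(n); c["s"]=s
    if n=="wrist":
        q=s["tool_rot"]; T=np.eye(4); T[:3,:3]=R.from_quat([q[1],q[2],q[3],q[0]]).as_matrix(); T[:3,3]=s["tcp_pos"]
        c["T"]=T@c["mount"]
    else:
        M=np.eye(4); M[:3,:3]=cv2.Rodrigues(c["rvec"])[0]; M[:3,3]=c["tvec"]; c["T"]=np.linalg.inv(M)
    return c
def cloud(c):
    z=c["z_map"]; v,u=np.mgrid[0:z.shape[0],0:z.shape[1]]
    K=c["mtx"]; p=np.stack([(u-K[0,2])*z/K[0,0],(v-K[1,2])*z/K[1,1],z],-1)
    P=p@c["T"][:3,:3].T+c["T"][:3,3]; P[z<=0]=np.nan
    return P
def proj(c,X):
    M=np.linalg.inv(c["T"]); p=np.atleast_2d(X)@M[:3,:3].T+M[:3,3]; K=c["mtx"]
    return np.c_[p[:,0]/p[:,2]*K[0,0]+K[0,2],p[:,1]/p[:,2]*K[1,1]+K[1,2]]
def crop(c,x0,x1,y0,y1,k,name):
    im=cv2.resize(c["img"][y0:y1,x0:x1],None,fx=k,fy=k,interpolation=cv2.INTER_CUBIC); cv2.imwrite("pics/"+name,im[:,:,::-1])
def ortho(c,name,x=(0.2,0.95),y=(-.5,.6),res=.002):
    P=cloud(c).reshape(-1,3); I=c["img"].reshape(-1,3)
    k=np.isfinite(P[:,0])&(P[:,2]>-.02)&(P[:,2]<.5); P=P[k];I=I[k]
    o=np.argsort(P[:,2]);P=P[o];I=I[o]
    H=int((x[1]-x[0])/res);W=int((y[1]-y[0])/res); im=np.zeros((H,W,3),np.uint8)
    r=((x[1]-P[:,0])/res).astype(int); q=((y[1]-P[:,1])/res).astype(int)
    m=(r>=0)&(r<H)&(q>=0)&(q<W); im[r[m],q[m]]=I[m]
    cv2.imwrite("pics/"+name,im[:,:,::-1])
E
python3 - <<'E'
from h import *
c=cap("side"); ortho(c,"o_side.png"); P=cloud(c); print(P[200,320])
crop(c,190,480,140,330,2.7,"side_c.png")
d=cap("scene"); d["img"]=np.clip(d["img"].astype(int)*2,0,255).astype(np.uint8); ortho(d,"o_scene.png"); crop(d,180,460,100,330,2.5,"scene_c.png")
E
```

```text
[0.65993018 0.11422317 0.07877215]
```

View pics/o_side.png

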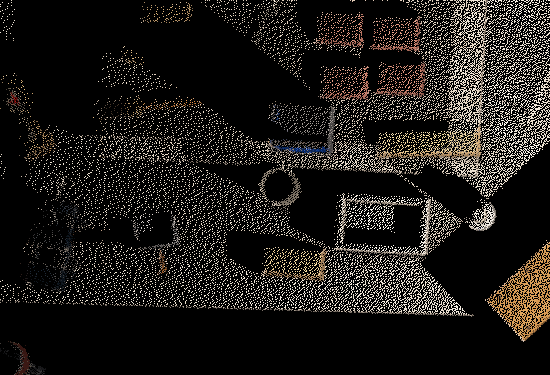

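View pics/side_c.png

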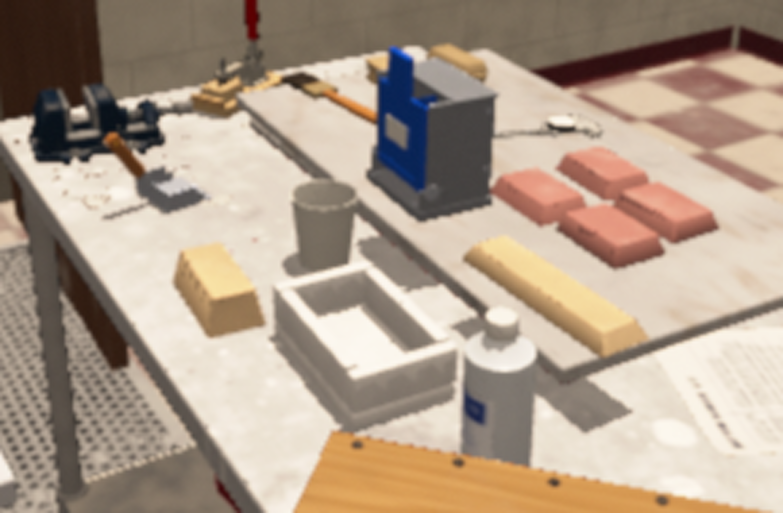

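View pics/scene_c.png

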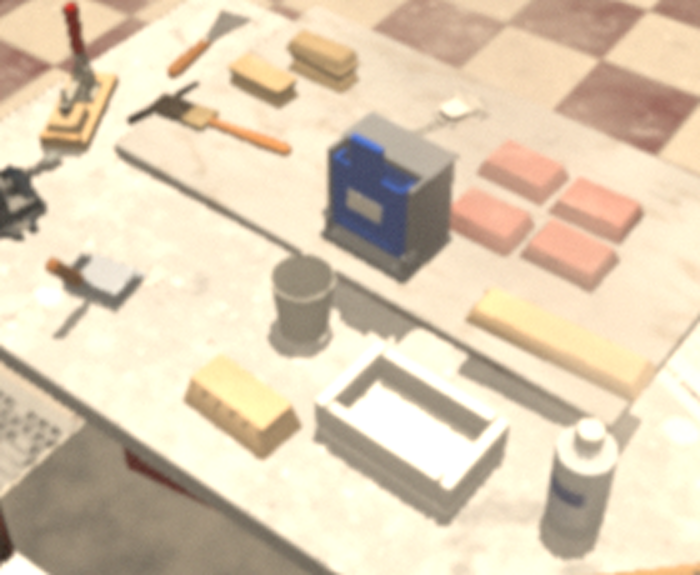

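View pics/o_scene.png

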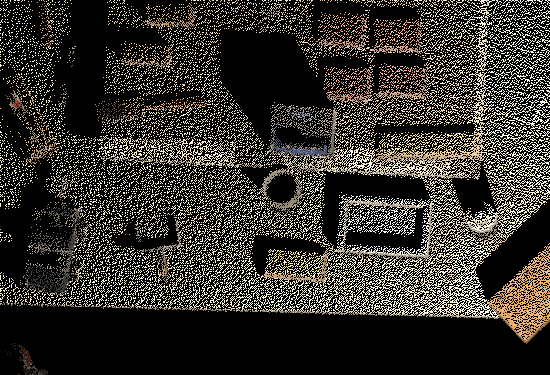

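```bash
python3 - <<'E'
from h import *
A=[];I=[]
for n in("scene","side"):
    c=cap(n); P=cloud(c).reshape(-1,3); im=c["img"].reshape(-1,3)
    k=np.isfinite(P[:,0]); P=P[k]; im=im[k].astype(int); A.append((P,im))
    def sel(x0,x1,y0,y1,z0,z1): return P[(P[:,0]>x0)&(P[:,0]<x1)&(P[:,1]>y0)&(P[:,1]<y1)&(P[:,2]>z0)&(P[:,2]<z1)]
    def rect(Q): 
        r=cv2.minAreaRect((Q[:,:2]*1000).astype(np.float32)); return [np.round(t,1) for t in r],len(Q)
    print(n)
    print("roof",rect(sel(.6,.85,-.15,.15,.214,.222)), sel(.6,.85,-.15,.15,.214,.222)[:,2].mean())
    print("board z",np.median(sel(.65,.8,.1,.3,.06,.1)[:,2]), "bench z",np.median(sel(.35,.55,.1,.2,-.02,.02)[:,2]))
    b=P[(im[:,2]>im[:,0]*2)&(im[:,2]>50)&(P[:,2]>.1)&(abs(P[:,1])<.15)&(P[:,0]>.5)&(P[:,0]<.8)]
    print("blue",b.min(0),b.max(0))
    fz=b[(b[:,2]<.20)&(b[:,2]>.12)]; print("front fit", np.polyfit(fz[:,1],fz[:,0],1),np.median(fz[:,0]), fz[:,1].min(),fz[:,1].max())
    t=b[b[:,2]>.222]; print("tab",t.min(0),t.max(0),np.median(t,0))
    m=sel(.4,.6,-.3,-.05,.058,.068); print("mould",rect(m))
    s=sel(.42,.56,.2,.35,.018,.04); print("scoop rim",rect(s),s.min(0),s.max(0))
    s=sel(.42,.56,.2,.35,.001,.008);
    s=sel(.36,.56,.2,.35,.045,.13); print("handle",rect(s),s.min(0),s.max(0), np.polyfit(s[:,2],s[:,0],1),np.polyfit(s[:,2],s[:,1],1))
    q=sel(.5,.65,-.02,.12,.07,.095); print("cup",rect(q),q.max(0),q.min(0))
    q=sel(.35,.5,-.1,.12,.04,.05); print("cream",rect(q))
    q=sel(.45,.6,-.5,-.3,.1,.17); print("bottle",rect(q))
E
```

```text
scene
roof ([array([689.9,  -5.5]), array([131.5,  96.5]), np.float64(86.1)], 551) 0.2169416726056822
board z 0.07614713465207923 bench z -0.0004898113899338696
blue [ 0.64319787 -0.04971663  0.14124933] [0.7181519  0.04480702 0.25813607]
front fit [0.07492193 0.71627388] 0.716862817040752 -0.00839984368734803 0.017459817205616956
tab [ 0.64360592 -0.01844284  0.252241  ] [0.6517772  0.01390758 0.25813607] [ 0.64738099 -0.00348936  0.256107  ]
mould ([array([ 521.9, -185.7]), array([215.3, 168.7]), np.float64(86.0)], 769)
scoop rim ([array([469.6, 282.5]), array([57.6, 87.2]), np.float64(5.5)], 74) [0.44152623 0.23762038 0.01803631] [0.50200213 0.32860882 0.0389918 ]
handle ([array([420.9, 272.2]), array([49.2, 14.8]), np.float64(2.5)], 99) [0.396453   0.26397639 0.0454661 ] [0.44547416 0.27888434 0.10981635] [-0.58298293  0.46552931] [-0.00562006  0.27074289]
cup ([array([590.8,  49.8]), array([139.3, 117.9]), np.float64(89.8)], 690) [0.64994092 0.11931616 0.09497186] [ 0.53186969 -0.01995464  0.07012549]
cream ([array([429.7, -18.1]), array([ 88.7, 179.5]), np.float64(17.3)], 594)

[... 561 characters left out ...]
array([187.1, 116. ]), np.float64(86.1)], 728)
scoop rim ([array([474.7, 286.9]), array([55.3, 91.3]), np.float64(7.0)], 96) [0.44802454 0.242444   0.01826717] [0.50691787 0.33492114 0.03914579]
handle ([array([424.6, 277.6]), array([49.5, 18.6]), np.float64(9.1)], 106) [0.39965063 0.26692834 0.04601526] [0.44950291 0.28858956 0.11075912] [-0.58405235  0.47112961] [-0.05321039  0.27977353]
cup ([array([593. ,  50.2]), array([139.9, 113.5]), np.float64(89.7)], 550) [0.64976682 0.11994391 0.09483454] [ 0.5361203  -0.01996577  0.07014669]
cream ([array([433.7, -15.4]), array([ 83.2, 176.1]), np.float64(17.1)], 414)
bottle ([array([ 492.4, -419.8]), array([176.4,  59.3]), np.float64(67.2)], 713)
```

```bash
cat >> h.py <<'E'
def cur():
    s=bot.sense(); q=s["tool_rot"]; return s["tcp_pos"].copy(), R.from_quat([q[1],q[2],q[3],q[0]])
def RT(x,z):
    "rotation with tool x, z axes"
    z=np.array(z,float);z/=np.linalg.norm(z);x=np.array(x,float);x-=z*(x@z);x/=np.linalg.norm(x)
    return R.from_matrix(np.c_[x,np.cross(z,x),z])
def plan(wps,f=1.0,start=None,dmax=.055,amax=.17):
    """wps: list of (pos,Rot[,n]) ; prints rows"""
    p,r=start if start else cur(); p=np.array(p,float); out=[]
    for w in wps:
        P,Q=np.array(w[0],float),w[1]
        ang=(r.inv()*Q).magnitude(); n=w[2] if len(w)>2 else max(1,int(np.ceil(max(np.linalg.norm(P-p)/dmax,ang/amax))))
        p0,r0=p,r; rv=(r0.inv()*Q).as_rotvec()
        for i in range(1,n+1):
            tp=p0+(P-p0)*i/n; tr=r0*R.from_rotvec(rv*i/n)
            a=np.round((r.inv()*tr).as_rotvec(),3); t=np.round(r.inv().apply(tp-p),4)
            out.append([*a,*t,f]); p=p+r.apply(t); r=r*R.from_rotvec(a)
    for i in range(0,len(out),5):
        print("["+", ".join("%g"%v for row in out[i:i+5] for v in row)+"]")
    return p,r
E
python3 - <<'E'
from h import *
yaw=np.radians(-4.5)
Q=RT([-np.sin(yaw),np.cos(yaw),0],[0,0,-1])
plan([([.648,-.004,.31],Q)])
E
```

```text
[-0, 0, 0.091, -0.0432, -0.0281, -0.0081, 1, -0, 0, 0.092, -0.0457, -0.0241, -0.008, 1, -0, 0, 0.091, -0.0476, -0.0198, -0.0081, 1, -0, 0, 0.091, -0.0493, -0.0154, -0.008, 1, -0, 0, 0.092, -0.0504, -0.0108, -0.0081, 1]
[-0, 0, 0.091, -0.0512, -0.0062, -0.0081, 1, -0, 0, 0.091, -0.0516, -0.0014, -0.008, 1, -0, 0, 0.092, -0.0515, 0.0032, -0.0081, 1, -0, 0, 0.091, -0.0509, 0.0079, -0.008, 1, -0, 0, 0.091, -0.0501, 0.0125, -0.0081, 1]
[-0, 0, 0.092, -0.0487, 0.0171, -0.0081, 1, -0, 0, 0.091, -0.0469, 0.0214, -0.008, 1, -0, 0, 0.091, -0.0448, 0.0256, -0.0081, 1, -0, 0, 0.091, -0.0423, 0.0296, -0.0081, 1]
```

>>> servo_tool(plan=[0, 0, 0.091, -0.043, -0.028, -0.008, 1, 0, 0, 0.092, -0.046, -0.024, -0.008, 1, 0, 0, 0.091, -0.048, -0.02, -0.008, 1, 0, 0, 0.091, -0.049, -0.015, -0.008, 1, 0, 0, 0.092, -0.05, -0.011, -0.008, 1])

```text
time: 0.98
tcp_pos: [0.3778, 0.3721, 0.2377]
tool_rot: [0.0, 0.403, 0.915, 0.0]
force: [1.4, 0.1, -1.2]
opening: 0.999
```

>>> servo_tool(plan=[0, 0, 0.091, -0.051, -0.006, -0.008, 1, 0, 0, 0.091, -0.0516, -0.001, -0.008, 1, 0, 0, 0.092, -0.0515, 0.003, -0.008, 1, 0, 0, 0.091, -0.051, 0.008, -0.008, 1, 0, 0, 0.091, -0.05, 0.0125, -0.008, 1])

```text
time: 1.6
tcp_pos: [0.5286, 0.163, 0.2778]
tool_rot: [0.0, 0.6, 0.8, 0.0]
force: [1.1, 0.2, 1.0]
opening: 1.0
```

>>> servo_tool(plan=[0, 0, 0.092, -0.049, 0.017, -0.008, 1, 0, 0, 0.091, -0.047, 0.0214, -0.008, 1, 0, 0, 0.091, -0.045, 0.0256, -0.008, 1, 0, 0, 0.091, -0.042, 0.03, -0.008, 1])

```text
time: 2.1
tcp_pos: [0.6496, -0.0049, 0.3097]
tool_rot: [0.0, 0.735, 0.678, 0.0]
force: [0.4, -0.2, 0.5]
opening: 1.004
```

```bash
python3 - <<'E'
from h import *
c=cap("wrist"); cv2.imwrite("pics/w1.png",c["img"][:,:,::-1])
print(cur()[0],cur()[1].as_matrix().round(3).tolist(),bot.sense()["qpos"].round(3),bot.sense()["time"])
P=cloud(c).reshape(-1,3); im=c["img"].reshape(-1,3).astype(int)
b=(im[:,2]>im[:,0]*2)&(im[:,2]>50)&(P[:,2]>.1)&(abs(P[:,1])<.15)&(P[:,0]>.5)&(P[:,0]<.8); b=P[b]
t=b[b[:,2]>.225]; print("tab",t.min(0),t.max(0),np.median(t,0))
tt=t[t[:,2]>.252]; print(cv2.minAreaRect((tt[:,:2]*1000).astype(np.float32)))
r=P[(P[:,2]>.212)&(P[:,2]<.224)&(abs(P[:,1])<.1)&(P[:,0]>.6)&(P[:,0]<.8)]
print("roof",cv2.minAreaRect((r[:,:2]*1000).astype(np.float32)),np.median(r,0))
E
```

```text
[ 0.65235929 -0.01089463  0.30968166] [[0.089, 0.996, 0.003], [0.996, -0.089, -0.004], [-0.003, 0.003, -1.0]] [-0.136  0.239  1.297 -0.003  1.602 -0.046] 2.15
tab [ 0.64523932 -0.02000997  0.22502091] [0.6567011  0.02366424 0.25918051] [0.65108698 0.00499152 0.2572606 ]
((650.68017578125, 1.7685546875), (43.2603759765625, 9.134424209594727), 85.8228759765625)
roof ((693.390380859375, -1.3263092041015625), (129.1370391845703, 93.53923797607422), 86.0194320678711) [0.70893032 0.00564951 0.21742315]
```

View pics/w1.png

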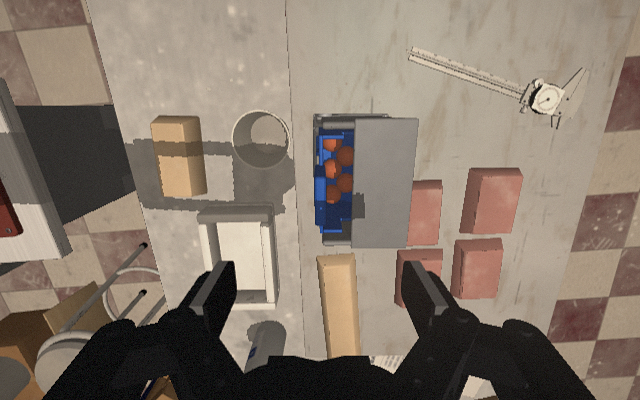

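```bash
cat > rk.py <<'E'
from h import *
def rk(n):
    c=cap(n); P=cloud(c).reshape(-1,3); im=c["img"].reshape(-1,3).astype(int)
    b=(im[:,2]>im[:,0]*2)&(im[:,2]>50)&(P[:,2]>.1)&(abs(P[:,1])<.15)&(P[:,0]>.5)&(P[:,0]<.8); b=P[b]
    tt=b[b[:,2]>.250]; print("tab",cv2.minAreaRect((tt[:,:2]*1000).astype(np.float32)),tt[:,2].max(),len(tt))
    r=P[(P[:,2]>.212)&(P[:,2]<.224)&(abs(P[:,1])<.1)&(P[:,0]>.6)&(P[:,0]<.8)]
    print("roof",cv2.minAreaRect((r[:,:2]*1000).astype(np.float32)),np.median(r,0))
    return c
if __name__=="__main__":
    for n in("wrist","side","scene"): c=rk(n)
    print(cur()[0],cur()[1].as_matrix().round(3).tolist())
E
python3 rk.py
```

```text
tab ((651.0760498046875, 2.0261287689208984), (43.517303466796875, 9.433124542236328), 86.44629669189453) 0.25977064459323823 578
roof ((693.2655029296875, -1.721771240234375), (130.0758819580078, 93.23053741455078), 86.06161499023438) [0.70890352 0.0057225  0.21740717]
tab ((649.5732421875, 0.4855461120605469), (41.446022033691406, 8.239579200744629), 86.93470001220703) 0.2607220172960501 31
roof ((692.8272094726562, -1.3549880981445312), (133.66229248046875, 95.40194702148438), 85.61878204345703) [ 0.7031079  -0.01718529  0.21926777]
tab ((645.9154663085938, 5.796780586242676), (16.514636993408203, 4.1875691413879395), 68.57269287109375) 0.25955354213089477 9
roof ((689.1777954101562, -4.62713623046875), (131.57493591308594, 97.86396026611328), 85.49297332763672) [ 0.70552446 -0.01301914  0.21657671]
[ 0.64885479 -0.00418419  0.30870981] [[0.079, 0.997, -0.001], [0.997, -0.079, 0.0], [0.0, -0.001, -1.0]]
```

```bash
cat >> h.py <<'E'
YAW=-0.0715; HINGE=np.array([.650,.0015,.108])
RX=np.array([np.cos(YAW),np.sin(YAW),0]); RY=np.array([-np.sin(YAW),np.cos(YAW),0])
E
python3 - <<'E'
from h import *
Q=RT(RY,[0,0,-1]); p0=np.array([.651,.0015,.227])
plan([(p0+[0,0,.03],Q,1),(p0,Q,2)])
w=[]
for i in range(1,9):
    r=R.from_rotvec(-RY*.80*i/8); w.append((HINGE+r.apply(p0-HINGE),r*Q,1))
plan(w,0.0,start=(p0,Q))
E
```

```text
[-0.001, -0, -0.008, 0.0058, 0.0017, 0.0517, 1, 0, -0, 0, 0, 0, 0.015, 1, 0, -0, 0, 0, 0, 0.015, 1]
[-0.1, 0, 0, 0, -0.0119, 0.0005, 0, -0.1, 0, 0, -0, -0.0119, 0.0005, 0, -0.1, 0, -0, -0, -0.0119, 0.0005, 0, -0.1, 0, -0, -0, -0.0118, 0.0005, 0, -0.1, -0, 0, -0, -0.0119, 0.0005, 0]
[-0.1, 0, -0, -0, -0.0119, 0.0005, 0, -0.1, -0, -0, -0, -0.0119, 0.0005, 0, -0.1, -0, 0, -0, -0.0119, 0.0005, 0]
```

>>> servo_tool(plan=[0, 0, -0.008, 0.0058, 0.0017, 0.0517, 1, 0, 0, 0, 0, 0, 0.015, 1, 0, 0, 0, 0, 0, 0.015, 1, 0, 0, 0, 0, 0, 0, 0.3, 0, 0, 0, 0, 0, 0, 0])

```text
time: 2.92
tcp_pos: [0.6517, 0.0023, 0.2293]
tool_rot: [0.001, 0.731, 0.682, 0.001]
force: [-0.4, -0.6, 0.2]
opening: 0.604
```

>>> servo_tool(plan=[0, 0, 0, 0, 0, 0, 0, 0, 0, 0, 0, 0, 0, 0])

```text
time: 3.18
tcp_pos: [0.6513, 0.0021, 0.2285]
tool_rot: [0.001, 0.731, 0.682, 0.0]
force: [1.0, -0.5, 0.3]
opening: 0.147
```

```bash
python3 - <<'E'
from h import *
print(cur()[0],cur()[1].as_matrix().round(3).tolist(),bot.sense()["force"],bot.sense()["opening"])
c=cap("side");crop(c,260,420,120,240,5,"s2.png")
E
```

```text
[0.6513227  0.00214427 0.22851187] [[0.07, 0.998, 0.001], [0.998, -0.07, -0.0], [-0.0, 0.001, -1.0]] [ 1.03290308 -0.51770722  0.30664745] 0.1474433529973074
```

View pics/s2.png

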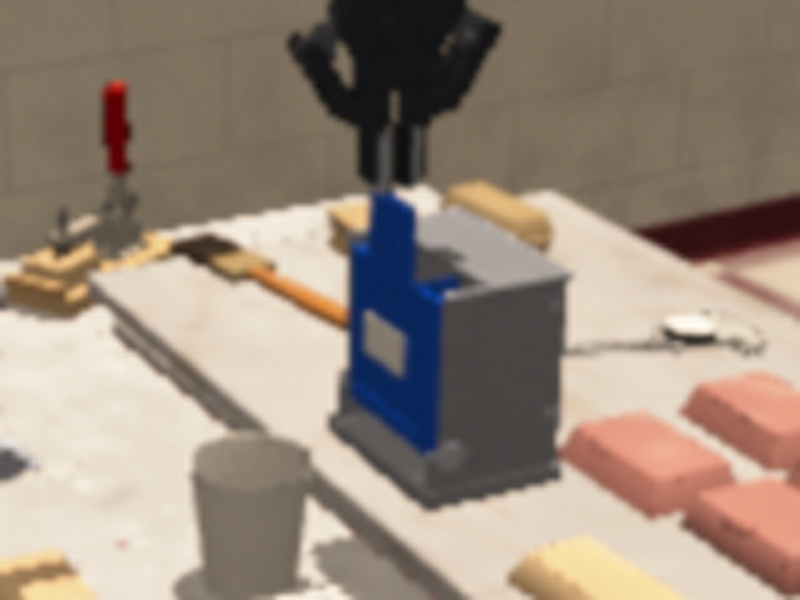

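```bash
python3 - <<'E'
from h import *
p,r=cur()
for n in("side","scene"):
    c=cap(n)
    print(n,proj(c,[p,p-[0,0,-.019],[.651,.0015,.258],HINGE]))
    P=cloud(c);
    if n=="side": print((proj(c,p)[0]-[260,120])*5)
    u,v=proj(c,p+[0,0,.05])[0].astype(int); print(P[v,u], P[v-5,u])
s=bot.sense();print(s["opening"],s["qpos"])
c=cap("wrist"); cv2.imwrite("pics/w2.png",c["img"][:,:,::-1])
c=cap("scene"); c["img"]=np.clip(c["img"].astype(int)*2,0,255).astype(np.uint8); crop(c,260,420,100,220,5,"c2.png")
E
```

```text
side [[337.20225077 168.65641338]
 [337.35365745 162.63230132]
 [337.49436752 159.28100984]
 [336.06697066 205.26045281]]
[386.01125383 243.28206692]
[ 0.64474805 -0.00434281  0.28318346] [ 0.64464326 -0.00386039  0.29820041]
scene [[325.8037659  163.84367512]
 [325.88377834 158.59008036]
 [326.0748505  155.71490546]
 [325.27353313 195.17306547]]
[ 0.63992907 -0.00548282  0.29179404] [ 0.6338414  -0.00940409  0.31427988]
-0.0017026535675266758 [-1.17650541e-01  2.64455361e-01  1.41712700e+00  7.72715572e-07
  1.45968683e+00 -4.75739017e-02]
```

View pics/w2.png

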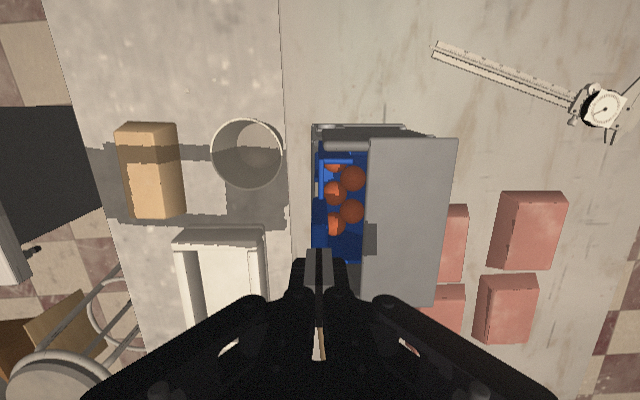

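View pics/c2.png

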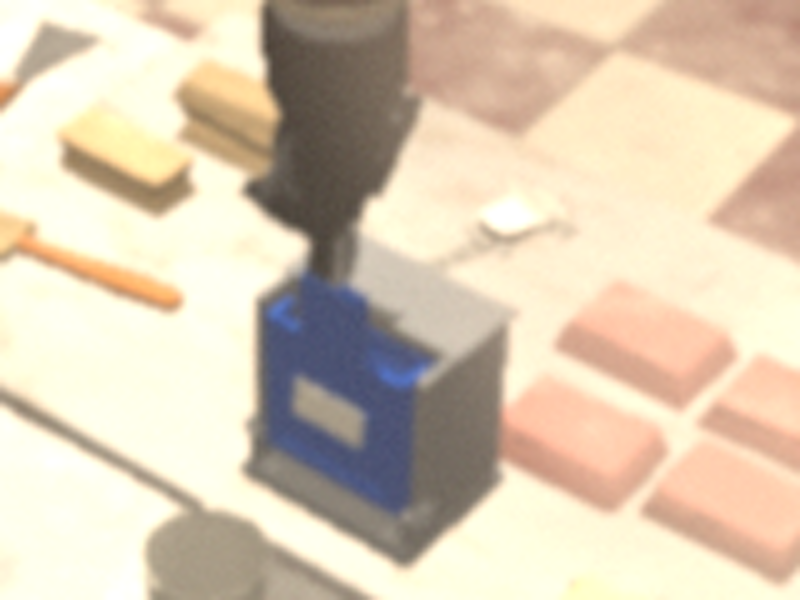

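```bash
python3 - <<'E'
from h import *
c=cap("wrist"); p,r=cur()
for y in(-.022,.022):
  for z in(.134,.180):
    print(y,z,proj(c,np.array([.650,.0015,.078])+RX*.001+RY*y+[0,0,z]))
print(proj(c,p)); crop(c,260,420,110,270,5,"w2c.png")
P=cloud(c)
for v in range(140,300,8): print(v,[tuple(P[v,u].round(3)) for u in(312,318,324,330)])
E
```

```text
-0.022 0.134 [[319.05036998 254.5548246 ]]
-0.022 0.18 [[319.14293914 292.64311313]]
0.022 0.134 [[319.24024054 198.26344724]]
0.022 0.18 [[319.39314858 224.35449348]]
[[318.93493    235.68638181]]
140 [(np.float64(0.647), np.float64(0.049), np.float64(0.089)), (np.float64(0.653), np.float64(0.049), np.float64(0.095)), (np.float64(0.658), np.float64(0.062), np.float64(0.209)), (np.float64(0.662), np.float64(0.063), np.float64(0.214))]
148 [(np.float64(0.646), np.float64(0.041), np.float64(0.091)), (np.float64(0.653), np.float64(0.05), np.float64(0.157)), (np.float64(0.658), np.float64(0.058), np.float64(0.217)), (np.float64(0.662), np.float64(0.058), np.float64(0.217))]
156 [(np.float64(0.646), np.float64(0.032), np.float64(0.09)), (np.float64(0.654), np.float64(0.05), np.float64(0.196)), (np.float64(0.658), np.float64(0.051), np.float64(0.204)), (np.float64(0.662), np.float64(0.051), np.float64(0.203))]
164 [(np.float64(0.645), np.float64(0.024), np.float64(0.092)), (np.float64(0.653), np.float64(0.047), np.float64(0.21)), (np.float64(0.658), np.float64(0.03), np.float64(0.129)), (n
[... 3206 characters left out ...]
0.649), np.float64(0.014), np.float64(0.293)), (np.float64(0.651), np.float64(0.013), np.float64(0.292)), (np.float64(0.654), np.float64(0.013), np.float64(0.292)), (np.float64(0.657), np.float64(0.014), np.float64(0.293))]
284 [(np.float64(0.649), np.float64(0.014), np.float64(0.3)), (np.float64(0.651), np.float64(0.013), np.float64(0.298)), (np.float64(0.654), np.float64(0.013), np.float64(0.299)), (np.float64(0.656), np.float64(0.013), np.float64(0.299))]
292 [(np.float64(0.649), np.float64(0.014), np.float64(0.305)), (np.float64(0.651), np.float64(0.01), np.float64(0.3)), (np.float64(0.654), np.float64(0.014), np.float64(0.306)), (np.float64(0.656), np.float64(0.014), np.float64(0.305))]
```

View pics/w2c.png

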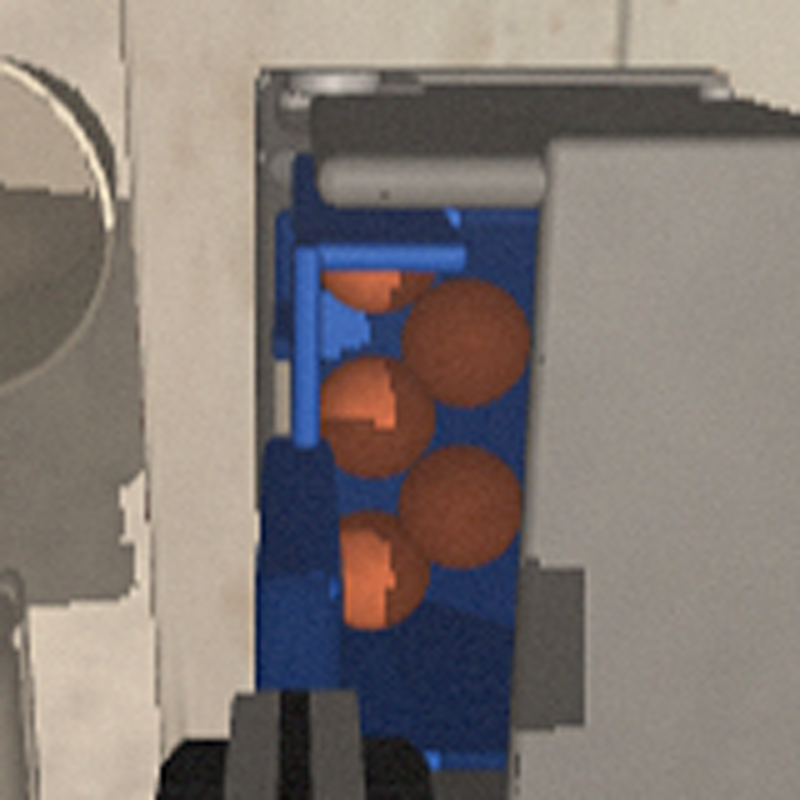

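>>> servo_tool(plan=[0, 0, 0, 0, 0, -0.05, 0, 0, 0, 0, 0, 0, 0, 0])

```text
time: 3.72
tcp_pos: [0.6534, 0.002, 0.2831]
tool_rot: [0.003, 0.731, 0.682, 0.003]
force: [0.9, -0.1, 0.8]
opening: -0.0
```

```bash
python3 - <<'E'
from h import *
p,r=cur(); print(p)
c=cap("side"); print((proj(c,[p,p+[0,0,.037],p+[0,0,.056]])-[290,100])*8); crop(c,290,390,100,175,8,"s3.png")
E
```

```text
[0.65336094 0.00199956 0.28311724]
[[386.2499782  407.70767466]
 [388.77564784 309.78124176]
 [390.09770483 258.52183604]]
```

View pics/s3.png

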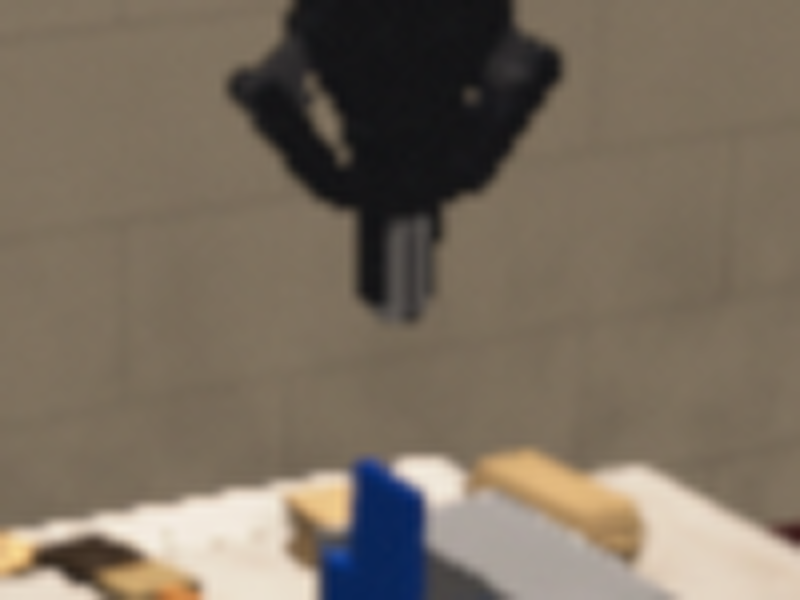

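```bash
python3 - <<'E'
from h import *
print(bot.grip_point_offset, [a for a in dir(bot) if a[0]!="_"])
p,r=cur()
for n in("side","scene"):
    c=cap(n);P=cloud(c).reshape(-1,3); q=r.inv().apply(P-p); k=(abs(q[:,0])<.025)&(abs(q[:,1])<.03)&(q[:,2]>-.1)&(q[:,2]<.005)
    q=q[k]; print(n,len(q),np.sort(q[:,2])[-12:].round(4), q[np.argsort(q[:,2])[-5:]].round(4).tolist())
E
```

```text
0.0187 ['Unreachable', 'capture', 'grip_point_offset', 'hand_in', 'sense']
side 264 [-0.0419 -0.0414 -0.041  -0.0402 -0.0399 -0.0384 -0.0379 -0.0379 -0.0377
 -0.0375 -0.0364 -0.0359] [[0.0059, -0.0041, -0.0379], [-0.0037, -0.006, -0.0377], [-0.0071, 0.0019, -0.0375], [-0.0051, 0.0064, -0.0364], [0.013, -0.0034, -0.0359]]
scene 225 [-0.0396 -0.0394 -0.0389 -0.0387 -0.037  -0.037  -0.0367 -0.0363 -0.0357
 -0.0332 -0.0326 -0.0299] [[-0.0087, -0.0083, -0.0363], [-0.013, -0.0094, -0.0357], [-0.0089, -0.0084, -0.0332], [0.0004, -0.0096, -0.0326], [-0.0042, -0.0068, -0.0299]]
```

```bash
python3 - <<'E'
from h import *
c=cap("wrist"); P=cloud(c); p,r=cur(); q=r.inv().apply((P-p).reshape(-1,3)).reshape(P.shape)
for v in range(232,275,2): print(v,q[v,312].round(4),q[v,319].round(4),q[v,326].round(4))
E
```

```text
232 [-0.0893 -0.009   0.1999] [-0.006   0.0004  0.0182] [-0.0072  0.0056  0.0208]
234 [-0.0923 -0.009   0.1997] [-0.0079  0.0004  0.019 ] [-0.0089  0.0056  0.0209]
236 [-0.0956 -0.0091  0.2002] [-0.0095  0.0004  0.0189] [-0.0109  0.0057  0.0218]
238 [-0.0986 -0.0091  0.1998] [-0.0112  0.0004  0.0189] [-0.0473  0.0078  0.0936]
240 [-0.102  -0.0091  0.2003] [-0.0132  0.0004  0.0198] [-0.0472  0.0077  0.0889]
242 [-0.1047 -0.0091  0.1993] [-0.0144  0.0004  0.0187] [-0.0467  0.0075  0.0834]
244 [-0.108  -0.0091  0.1996] [-0.0166  0.0004  0.0199] [-0.047   0.0074  0.0797]
246 [-0.1115 -0.0092  0.2002] [-0.0179  0.0004  0.0191] [-0.0471  0.0073  0.0757]
248 [ 0.0117 -0.0035 -0.0405] [ 0.0117  0.0002 -0.0404] [ 0.0115  0.0039 -0.04  ]
250 [ 0.011  -0.0035 -0.0413] [ 0.0117  0.0002 -0.0426] [ 0.0113  0.0039 -0.042 ]
252 [ 0.0107 -0.0034 -0.0429] [ 0.0111  0.0002 -0.0437] [ 0.0114  0.0038 -0.0443]
254 [ 0.0112 -0.0034 -0.046 ] [ 0.0114  0.0002 -0.0464] [ 0.0116  0.0037 -0.0467]
256 [ 0.0107 -0.0033 -0.0471] [ 0.0118  0.0002 -0.0491] [ 0.0112  0.0037 -0.0479]
258 [ 0.0111 -0.0033 -0.0498] [ 0.0115  0.0002 -0.0505] [ 0.0111  0.0037 -0.0499]
260 [ 0.0114 -0.0032 -0.0523] [ 0.0113  0.0002 -0.052 ] [ 0.0111  0.0036 -0.0518]
262 [ 0.0111 -0.0032 -0.0537] [ 0.0111  0.0002 -0.0537] [ 0.0111  0.0036 -0.0536]
264 [ 0.0108 -0.0032 -0.055 ] [ 0.0113  0.0002 -0.0559] [ 0.0116  0.0035 -0.0564]
266 [ 0.011  -0.0031 -0.0571] [ 0.0107  0.0002 -0.0566] [ 0.0114  0.0035 -0.0578]
268 [ 0.011  -0.0031 -0.0589] [ 0.0118  0.0002 -0.0602] [ 0.0118  0.0034 -0.0602]
270 [ 0.011  -0.0031 -0.0606] [ 0.0113  0.0002 -0.0611] [ 0.012   0.0033 -0.0622]
272 [ 0.0112 -0.003  -0.0627] [ 0.0114  0.0002 -0.063 ] [ 0.0117  0.0033 -0.0634]
274 [ 0.0107 -0.003  -0.0634] [ 0.0114  0.0002 -0.0645] [ 0.0112  0.0033 -0.0643]
```

```bash
python3 - <<'E'
from h import *
print(cur()[0])
Q=RT(RY,[0,0,-1]); p0=np.array([.651,.0015,.190])
plan([(p0,Q,3)])
w=[]
for i in range(1,11):
    r=R.from_rotvec(-RY*.80*i/10); w.append((HINGE+r.apply(p0-HINGE),r*Q,1))
plan(w,0.0,start=(p0,Q))
E
```

```text
[0.65036493 0.00231002 0.27635012]
[-0.001, -0, 0.001, -0.0003, 0.0003, 0.0288, 1, -0, -0, 0, -0.0002, 0.0002, 0.0288, 1, -0.001, -0, 0.001, -0.0003, 0.0003, 0.0287, 1]
[-0.08, 0, 0, 0, -0.0066, 0.0002, 0, -0.08, 0, -0, 0, -0.0065, 0.0002, 0, -0.08, 0, 0, 0, -0.0066, 0.0002, 0, -0.08, 0, -0, 0, -0.0065, 0.0001, 0, -0.08, -0, 0, 0, -0.0066, 0.0002, 0]
[-0.08, 0, 0, 0, -0.0065, 0.0002, 0, -0.08, -0, 0, 0, -0.0066, 0.0002, 0, -0.08, 0, 0, 0, -0.0065, 0.0002, 0, -0.08, -0, 0, 0, -0.0066, 0.0001, 0, -0.08, 0, 0, 0, -0.0066, 0.0002, 0]
```

>>> servo_tool(plan=[0, 0, 0, 0, 0, 0, 1, 0, 0, 0, 0, 0, 0, 1, 0, 0, 0, 0, 0, 0.028, 1, 0, 0, 0, 0, 0, 0.028, 1, 0, 0, 0, -0.001, 0.001, 0.03, 1])

```text
time: 4.55
tcp_pos: [0.6518, 0.0013, 0.1907]
tool_rot: [0.0, 0.731, 0.682, 0.0]
force: [1.0, -0.5, 0.4]
opening: 0.995
```

>>> servo_tool(plan=[0, 0, 0, 0, 0, 0, 0, 0, 0, 0, 0, 0, 0, 0, 0, 0, 0, 0, 0, 0, 0, 0, 0, 0, 0, 0, 0, 0])

```text
time: 5.05
tcp_pos: [0.6526, 0.0011, 0.1931]
tool_rot: [0.001, 0.731, 0.682, 0.001]
force: [-0.2, 0.7, 0.9]
opening: 0.141
```

>>> servo_tool(plan=[-0.08, 0, 0, 0, -0.0066, 0.0002, 0, -0.08, 0, 0, 0, -0.0066, 0.0002, 0, -0.08, 0, 0, 0, -0.0066, 0.0002, 0, -0.08, 0, 0, 0, -0.0066, 0.0002, 0, -0.08, 0, 0, 0, -0.0066, 0.0002, 0])

```text
time: 5.68
tcp_pos: [0.6198, 0.0036, 0.1872]
tool_rot: [0.147, 0.717, 0.668, 0.137]
force: [-1.8, 1.3, 4.1]
opening: 0.102
```

>>> servo_tool(plan=[-0.08, 0, 0, 0, -0.0066, 0.0002, 0, -0.08, 0, 0, 0, -0.0066, 0.0002, 0, -0.08, 0, 0, 0, -0.0066, 0.0002, 0, -0.08, 0, 0, 0, -0.0066, 0.0002, 0, -0.08, 0, 0, 0, -0.0066, 0.0002, 0])

```text
time: 6.3
tcp_pos: [0.5926, 0.0055, 0.1701]
tool_rot: [0.286, 0.673, 0.628, 0.267]
force: [-28.1, 8.9, 20.6]
opening: 0.105
```

```bash
python3 - <<'E'
from h import *
s=bot.sense();print(s["tcp_pos"],s["force"],s["opening"],s["qpos"].round(3))
c=cap("side");crop(c,240,400,110,230,5,"s4.png")
E
```

```text
[0.59256676 0.0055191  0.17012999] [-28.12267229   8.88183147  20.59710489] 0.10548801529630533 [-0.168 -0.408  2.383  0.197  0.372 -0.254]
```

View pics/s4.png

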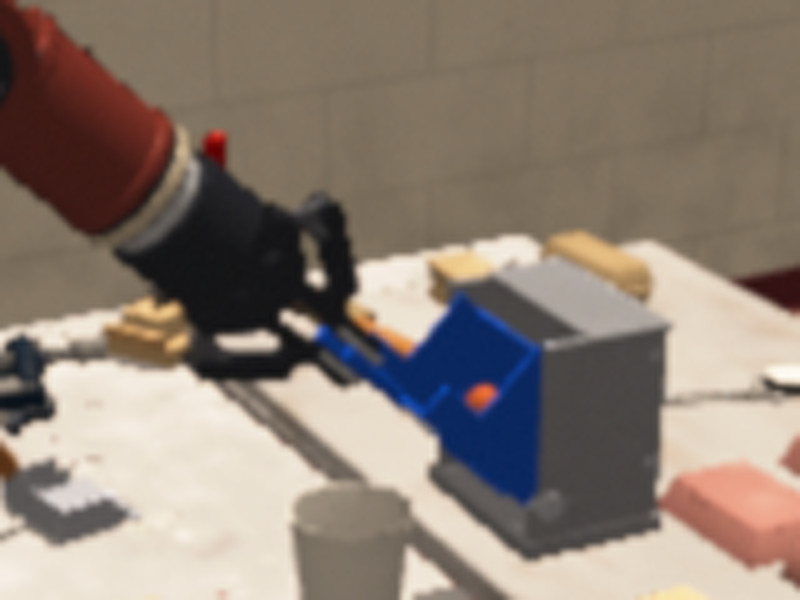

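>>> servo_tool(plan=[0.02, 0, 0, 0, 0.002, 0, 0.5, 0, 0, 0, 0, 0, 0, 1, 0, 0, 0, 0, 0, -0.005, 1, 0, 0, 0, 0, 0, -0.04, 1, 0, 0, 0, 0, 0, -0.05, 1])

```text
time: 6.98
tcp_pos: [0.5258, 0.0101, 0.2348]
tool_rot: [0.276, 0.677, 0.631, 0.258]
force: [-0.9, -1.3, 1.1]
opening: 1.005
```

```bash
python3 - <<'E'
from h import *
s=bot.sense();print(s["tcp_pos"],s["force"],s["opening"],s["qpos"].round(3))
Q=RT(RY,[0,0,-1]); 
plan([([.56,.01,.30],Q)])
E
```

```text
[0.52578166 0.01014217 0.23480128] [-0.94125631 -1.27421469  1.13140827] 1.0045782501807259 [-0.191 -0.746  2.434  0.135  0.686 -0.191]
[0.155, -0, 0, 0.0005, 0.014, -0.0045, 1, 0.155, -0, 0.001, 0.0004, 0.0131, -0.0067, 1, 0.155, -0.001, -0, 0.0005, 0.012, -0.0086, 1, 0.156, 0, 0, 0.0004, 0.0105, -0.0103, 1, 0.155, -0, 0, 0.0005, 0.0088, -0.0118, 1]
```

```bash
python3 - <<'E'
from h import *
Q2=RT([.85,0,.53],[.53,0,-.85])
p,r=cur()
e=plan([(p+[0,0,.08],r,2),([.61,0,.33],Q2)])
E
```

```text
[0, 0, 0, 0, 0.028, -0.0286, 1, 0, 0, 0, 0, 0.028, -0.0285, 1, 0.023, -0.015, 0.168, -0.0005, 0.0079, 0.0054, 1, 0.022, -0.015, 0.167, 0.001, 0.008, 0.0052, 1, 0.023, -0.015, 0.168, 0.0023, 0.0078, 0.005, 1]
[0.022, -0.016, 0.167, 0.0037, 0.0074, 0.0048, 1, 0.023, -0.015, 0.168, 0.005, 0.0068, 0.0045, 1, 0.023, -0.015, 0.168, 0.0061, 0.006, 0.0043, 1, 0.022, -0.015, 0.167, 0.0071, 0.0049, 0.0041, 1, 0.023, -0.015, 0.168, 0.0079, 0.0038, 0.0039, 1]
[0.022, -0.015, 0.167, 0.0085, 0.0025, 0.0037, 1]
```

>>> servo_tool(plan=[0, 0, 0, 0, 0.028, -0.0286, 1, 0, 0, 0, 0, 0.028, -0.0285, 1, 0.023, -0.015, 0.168, -0.0005, 0.0079, 0.0054, 1, 0.022, -0.015, 0.167, 0.001, 0.008, 0.0052, 1, 0.023, -0.015, 0.168, 0.0023, 0.0078, 0.005, 1])

```text
time: 7.6
tcp_pos: [0.555, 0.0067, 0.3212]
tool_rot: [0.195, 0.828, 0.443, 0.284]
force: [0.8, -0.3, -0.8]
opening: 1.005
```

>>> servo_tool(plan=[0.022, -0.016, 0.167, 0.0037, 0.0074, 0.0048, 1, 0.023, -0.015, 0.168, 0.005, 0.0068, 0.0045, 1, 0.023, -0.015, 0.168, 0.0061, 0.006, 0.0043, 1, 0.022, -0.015, 0.167, 0.0071, 0.0049, 0.0041, 1, 0.023, -0.015, 0.168, 0.0079, 0.0038, 0.0039, 1])

```text
time: 8.22
tcp_pos: [0.6018, 0.0011, 0.3296]
tool_rot: [0.033, 0.956, 0.075, 0.283]
force: [-0.1, 0.9, 0.3]
opening: 1.001
```

>>> servo_tool(plan=[0.022, -0.015, 0.167, 0.0085, 0.0025, 0.0037, 1, 0, 0, 0, 0, 0, 0, 1])

```text
time: 8.48
tcp_pos: [0.6114, -0.0006, 0.3314]
tool_rot: [0.001, 0.961, 0.001, 0.277]
force: [0.6, -0.1, 0.2]
opening: 1.001
```

```bash
python3 - <<'E'
from h import *
s=bot.sense();print(s["tcp_pos"],s["force"],s["qpos"].round(3), cur()[1].as_matrix().round(3).tolist())
c=cap("wrist"); cv2.imwrite("pics/w5.png",c["img"][:,:,::-1])
print(proj(c,[HINGE,HINGE+RX*.0+RY*.046,HINGE-RY*.046]))
E
```

```text
[ 0.61139426 -0.00063515  0.33138289] [ 0.60941018 -0.05368203  0.18300476] [-0.191 -0.345  1.922  0.117  1.015  1.345] [[0.847, 0.001, 0.532], [0.002, -1.0, -0.001], [0.532, 0.002, -0.847]]
[[316.83214424 227.02418704]
 [285.12555618 224.71628199]
 [348.64414167 229.33976478]]
```

View pics/w5.png

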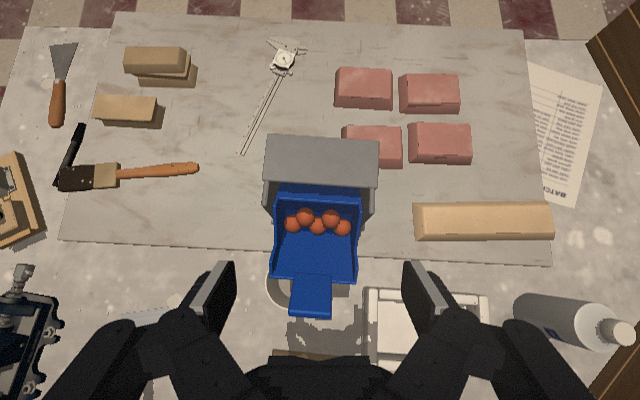

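```bash
python3 - <<'E'
from h import *
ys=.1; e=np.radians(-58)
X=np.array([np.cos(ys),np.sin(ys),0]); zt=X*np.cos(e)+np.array([0,0,np.sin(e)]); xt=-X*np.sin(e)+np.array([0,0,np.cos(e)])
Q=RT(xt,zt)
G=np.array([.417,.277,.078]); T=G+.056*zt-.15*zt; print(T)
plan([(T,Q)])
E
```

```text
[0.36743644 0.27202706 0.15771652]
[0.007, -0, -0.01, -0.0372, -0.0342, 0.0021, 1, 0.007, -0.001, -0.01, -0.0368, -0.0345, 0.0023, 1, 0.006, 0, -0.01, -0.0365, -0.0349, 0.0027, 1, 0.007, -0, -0.011, -0.0361, -0.0353, 0.0028, 1, 0.007, -0.001, -0.01, -0.0358, -0.0356, 0.0031, 1]
[0.007, 0, -0.01, -0.0354, -0.036, 0.0034, 1, 0.007, -0, -0.01, -0.035, -0.0362, 0.0036, 1, 0.006, -0.001, -0.01, -0.0347, -0.0366, 0.0039, 1]
```

>>> servo_tool(plan=[0.007, 0, -0.01, -0.037, -0.034, 0.002, 1, 0.007, -0.001, -0.01, -0.037, -0.0345, 0.0023, 1, 0.006, 0, -0.01, -0.0365, -0.035, 0.0027, 1, 0.007, 0, -0.011, -0.036, -0.035, 0.003, 1, 0.007, -0.001, -0.01, -0.036, -0.0356, 0.003, 1])

```text
time: 9.15
tcp_pos: [0.4577, 0.171, 0.2225]
tool_rot: [-0.008, 0.96, 0.031, 0.277]
force: [0.8, 0.9, -0.3]
opening: 1.001
```

>>> servo_tool(plan=[0.007, 0, -0.01, -0.0354, -0.036, 0.0034, 1, 0.007, 0, -0.01, -0.035, -0.036, 0.0036, 1, 0.006, -0.001, -0.01, -0.0347, -0.0366, 0.004, 1, 0, 0, 0, 0, 0, 0, 1])

```text
time: 9.65
tcp_pos: [0.3645, 0.2741, 0.1555]
tool_rot: [-0.014, 0.96, 0.052, 0.274]
force: [0.8, 0.1, -0.3]
opening: 0.997
```

```bash
python3 - <<'E'
from h import *
s=bot.sense();print(s["tcp_pos"],s["time"],s["qpos"].round(3), cur()[1].as_matrix().round(3).tolist())
c=cap("wrist"); cv2.imwrite("pics/w6.png",c["img"][:,:,::-1]); np.savez("w6.npz",P=cloud(c),img=c["img"],T=c["T"],mtx=c["mtx"])
E
```

```text
[0.36454282 0.27411949 0.15554237] 9.65 [ 0.718 -0.563  2.393 -0.405  0.883  2.371] [[0.844, 0.107, 0.525], [0.092, -0.994, 0.055], [0.528, 0.002, -0.849]]
```

View pics/w6.png

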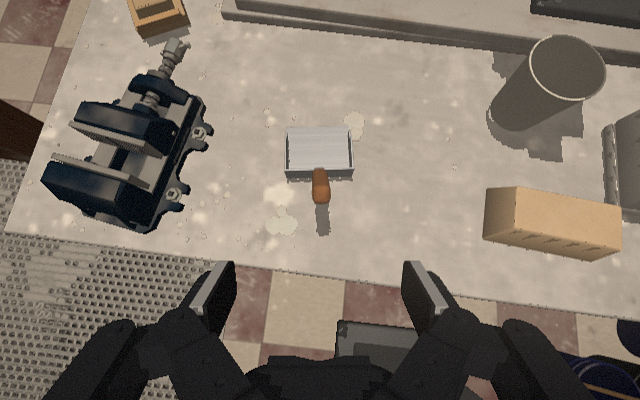

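```bash
python3 - <<'E'
from h import *
d=np.load("w6.npz"); P=d["P"]; S=P[115:215,275:365].reshape(-1,3); I=d["img"][115:215,275:365].reshape(-1,3).astype(int)
print("bench z",np.median(P[215:235,270:300,2]))
k=(S[:,2]>.010)&(S[:,2]<.036); print("rim",cv2.minAreaRect((S[k,:2]*1000).astype(np.float32)),S[k].min(0),S[k].max(0),k.sum())
k=(S[:,2]>.0015)&(S[:,2]<.008)&(I.min(1)>60);print("pan z", np.median(S[k,2]))
k=(S[:,2]>.045); H=S[k]; print("handle",H.min(0),H.max(0),np.polyfit(H[:,2],H[:,0],1),np.polyfit(H[:,2],H[:,1],1), np.polyfit(H[:,0],H[:,1],1))
im=d["img"]; cv2.imwrite("pics/w6c.png",cv2.resize(im[110:220,260:380],None,fx=6,fy=5.4,interpolation=2)[:,:,::-1])
E
```

```text
bench z nan
rim ((482.4878234863281, 287.1600036621094), (56.98538589477539, 81.7662124633789), 7.905464172363281) [0.44884397 0.24292415 0.01000636] [0.51594007 0.33123615 0.03530287] 682
pan z 0.0026041757631589113
handle [0.39869516 0.26834243 0.05257852] [0.44793071 0.28933303 0.11123828] [-0.77578371  0.49068758] [-0.12340381  0.28989559] [0.14058867 0.21953697]
```

View pics/w6c.png

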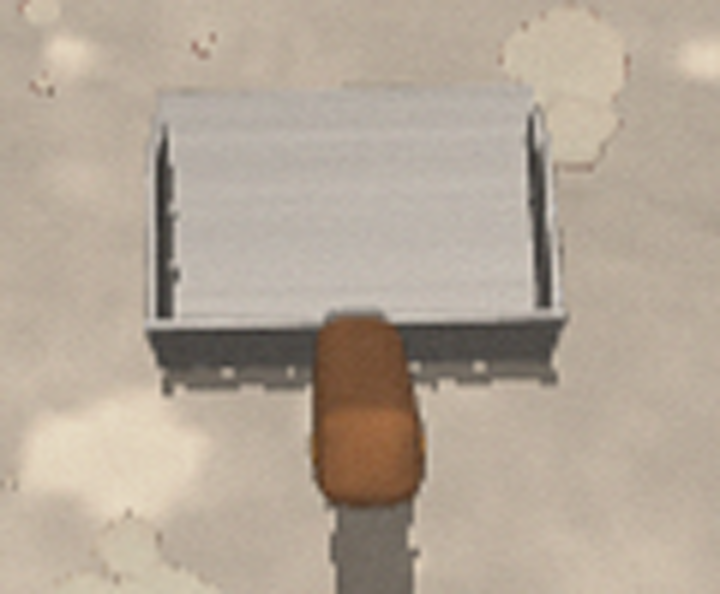

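```bash
cat >> h.py <<'E'
def QS(yaw,e):
    X=np.array([np.cos(yaw),np.sin(yaw),0]); U=np.array([0,0,1.])
    return RT(-X*np.sin(e)+U*np.cos(e), X*np.cos(e)+U*np.sin(e))
E
python3 - <<'E'
from h import *
print(cur()[0])
Q=QS(.135,np.radians(-58)); z=Q.as_matrix()[:,2]
G=np.array([.4216,.2788,.078]); T=G+.056*z; print(T)
plan([(T-.06*z,Q,2),(T,Q,3)])
E
```

```text
[0.36634213 0.27344171 0.15708271]
[0.45100547 0.28279403 0.03050931]
[0.009, 0, -0.012, 0.0026, 0.0002, 0.0462, 1, 0.008, 0.001, -0.013, 0.0026, 0.0007, 0.0463, 1, 0, -0, 0, 0, -0, 0.02, 1, 0, -0, 0, 0, -0, 0.02, 1, 0, -0, 0, 0, -0.0001, 0.02, 1]
```

>>> servo_tool(plan=[0.009, 0, -0.012, 0.0026, 0.0002, 0.0462, 1, 0.008, 0.001, -0.013, 0.0026, 0.0007, 0.0463, 1, 0, 0, 0, 0, 0, 0.02, 1, 0, 0, 0, 0, 0, 0.02, 1, 0, 0, 0, 0, 0, 0.02, 1])

```text
time: 10.32
tcp_pos: [0.4554, 0.2802, 0.0324]
tool_rot: [-0.018, 0.959, 0.06, 0.277]
force: [-0.4, -0.7, -0.5]
opening: 0.997
```

```bash
python3 - <<'E'
from h import *
s=bot.sense();print(s["tcp_pos"],s["force"],s["qpos"].round(3))
c=cap("wrist"); crop(c,180,460,130,370,2.5,"w7.png")
E
```

```text
[0.4553894  0.28018662 0.0323753 ] [-0.43496014 -0.74706644 -0.48371536] [ 0.557 -0.109  2.338 -0.535  0.448  2.433]
```

View pics/w7.png

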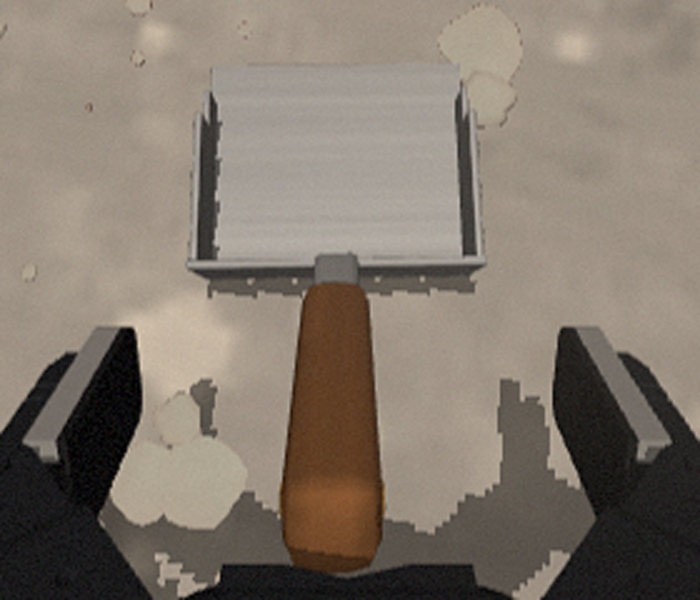

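>>> servo_tool(plan=[0, 0, 0, 0, 0, 0, 0.5, 0, 0, 0, 0, 0, 0, 0, 0, 0, 0, 0, 0, 0, 0, 0, 0, 0, 0, 0, 0, 0, 0, 0, 0, 0, 0, 0, 0])

```text
time: 11.0
tcp_pos: [0.4535, 0.2819, 0.0327]
tool_rot: [-0.019, 0.959, 0.061, 0.276]
force: [-4.2, -1.4, 7.4]
opening: 0.177
```

```bash
python3 - <<'E'
from h import *
s=bot.sense();print(s["tcp_pos"],s["force"],s["opening"], cur()[1].as_matrix().round(3).tolist())
c=cap("wrist"); crop(c,180,460,130,370,2.5,"w8.png"); P=cloud(c); S=P[130:260,240:400].reshape(-1,3)
k=(S[:,2]>.010)&(S[:,2]<.034); print("rim",cv2.minAreaRect((S[k,:2]*1000).astype(np.float32)))
q=cur()[1].inv().apply(S[k]-s["tcp_pos"])*1000; 
print(q.min(0),q.max(0))
E
```

```text
[0.45352302 0.28188473 0.03269533] [-4.24664107 -1.43700165  7.43351609] 0.17674876018229688 [[0.84, 0.128, 0.528], [0.107, -0.992, 0.07], [0.532, -0.003, -0.846]]
rim ((482.8463439941406, 286.0715026855469), (57.910888671875, 81.97978973388672), 7.427488803863525)
[-10.99172398 -41.38704055  -0.34091188] [40.36563882 40.616941   49.68433953]
```

View pics/w8.png

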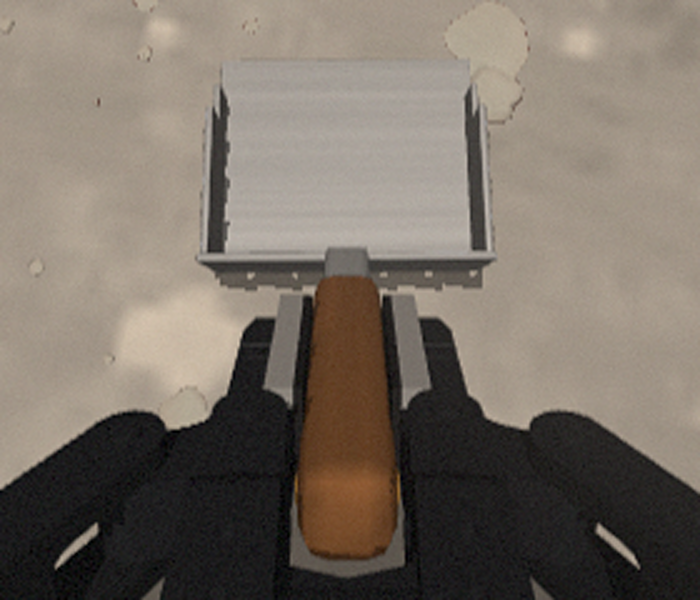

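```bash
cat >> h.py <<'E'
import os
def Rs(yaw,pitch): # pitch nose-down positive
    return R.from_rotvec([0,0,yaw])*R.from_rotvec([0,pitch,0])
LIP=np.array([.035,0,0])
if os.path.exists("ts.npz"):
    _d=np.load("ts.npz"); TS_R=R.from_quat(_d["q"]); TS_P=_d["p"]   # scoop in tool
def tool_for(lip,yaw,pitch):
    S=Rs(yaw,np.radians(pitch)); so=np.array(lip)-S.apply(LIP); T=S*TS_R.inv(); return so-T.apply(TS_P),T
def scoop_now():
    p,r=cur(); S=r*TS_R; o=p+r.apply(TS_P); X=S.as_matrix()[:,0]; return o+S.apply(LIP), np.arctan2(X[1],X[0]), np.degrees(-np.arcsin(X[2]))
BQ=.785
def binpt(x,y,z,q=BQ):
    bx=RX*np.cos(q)+np.array([0,0,np.sin(q)]); bz=-RX*np.sin(q)+np.array([0,0,np.cos(q)])
    return HINGE+bx*x/1000+RY*y/1000+bz*z/1000
E
python3 - <<'E'
from h import *
p,r=cur(); S=Rs(.131,0); o=np.array([.489,.287,0]); q=(r.inv()*S); pr=r.inv().apply(o-p); np.savez("ts.npz",q=q.as_quat(),p=pr); print(p,r.as_matrix().round(3).tolist(),pr)
E
python3 - <<'E'
from h import *
print(scoop_now())
l,y,_=scoop_now()
a=tool_for(l+[0,0,.10],.10,-5)
b=tool_for(np.array([.56,.05,.33]),YAW,15)
c=tool_for(binpt(22,0,140),YAW,48); print(binpt(22,0,140),c[0])
e=plan([a,b],0)
e=plan([c],0,start=e)
E
```

```text
[0.45351344 0.28188729 0.03269852] [[0.84, 0.128, 0.528], [0.107, -0.992, 0.07], [0.532, -0.003, -0.847]] [ 0.01293896 -0.00045339  0.04676544]
(array([ 5.23700112e-01,  2.91571897e-01, -2.56595432e-18]), np.float64(0.13100000000000003), np.float64(4.200524368538616e-15))
[0.56682009 0.00745752 0.22258451] [0.54373976 0.00867603 0.29711616]
[-0.009, 0.044, 0.013, 0.0239, -0.0013, -0.0403, 0, -0.008, 0.043, 0.012, 0.0255, -0.0012, -0.0393, 0, -0.011, -0.05, 0.022, 0.025, 0.0333, -0.0266, 0, -0.012, -0.049, 0.022, 0.0243, 0.033, -0.0275, 0, -0.011, -0.05, 0.022, 0.0237, 0.0329, -0.0283, 0]
[-0.012, -0.05, 0.022, 0.023, 0.0326, -0.0291, 0, -0.011, -0.049, 0.022, 0.0223, 0.0325, -0.0299, 0, -0.012, -0.05, 0.022, 0.0215, 0.0324, -0.0305, 0, -0.011, -0.049, 0.022, 0.0206, 0.0322, -0.0312, 0]
[-0.001, -0.144, 0, 0.0051, 0.0105, 0.0232, 0, -0, -0.144, 0, 0.0083, 0.0105, 0.0223, 0, -0.001, -0.144, 0, 0.0115, 0.0104, 0.0208, 0, -0, -0.144, 0, 0.0143, 0.0105, 0.019, 0]
```

>>> servo_tool(plan=[-0.009, 0.044, 0.013, 0.024, -0.001, -0.04, 0, -0.008, 0.043, 0.012, 0.0255, -0.001, -0.039, 0, -0.011, -0.05, 0.022, 0.025, 0.033, -0.0266, 0, -0.012, -0.049, 0.022, 0.0243, 0.033, -0.0275, 0, -0.011, -0.05, 0.022, 0.0237, 0.033, -0.0283, 0])

```text
time: 11.68
tcp_pos: [0.4712, 0.1843, 0.2344]
tool_rot: [-0.008, 0.969, 0.011, 0.245]
force: [0.9, -0.2, -1.8]
opening: 0.182
```

>>> servo_tool(plan=[-0.012, -0.05, 0.022, 0.023, 0.0326, -0.029, 0, -0.011, -0.049, 0.022, 0.0223, 0.0325, -0.03, 0, -0.012, -0.05, 0.022, 0.0215, 0.0324, -0.0305, 0, -0.011, -0.049, 0.022, 0.0206, 0.0322, -0.031, 0, 0, 0, 0, 0, 0, 0, 0])

```text
time: 12.3
tcp_pos: [0.5025, 0.0514, 0.3815]
tool_rot: [0.005, 0.988, -0.039, 0.151]
force: [-0.4, -0.3, -2.3]
opening: 0.181
```

```bash
python3 - <<'E'
from h import *
s=bot.sense();print(s["tcp_pos"],s["force"],s["qpos"].round(3),s["opening"],s["time"],scoop_now())
c=cap("wrist"); cv2.imwrite("pics/w9.png",c["img"][:,:,::-1]); np.savez("w9.npz",P=cloud(c),img=c["img"],T=c["T"],mtx=c["mtx"])
E
```

```text
[0.50245647 0.05141759 0.38152964] [-0.4169699  -0.28490198 -2.34938311] [-0.049 -0.397  1.796 -0.008  1.439  1.601] 0.18074059395906825 12.3 (array([0.56246938, 0.04731904, 0.33182244]), np.float64(-0.07510324338207053), np.float64(14.795106483745512))
```

View pics/w9.png

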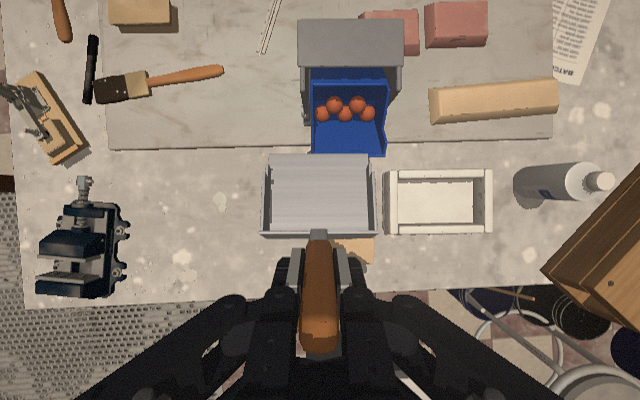

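```bash
python3 - <<'E'
from h import *
# settle capture
c=cap("wrist"); P=cloud(c); np.savez("w9.npz",P=P,img=c["img"],T=c["T"],mtx=c["mtx"])
im=c["img"].astype(int)
Pw=P.reshape(-1,3); I=im.reshape(-1,3)
q=BQ; B=np.c_[RX*np.cos(q)+np.array([0,0,np.sin(q)]),RY,-RX*np.sin(q)+np.array([0,0,np.cos(q)])]
b=(Pw-HINGE)@B*1000
blue=(I[:,2]>I[:,0]*1.7)&(I[:,2]>50)&(abs(b)<170).all(1)
bb=b[blue]; print("bin blue",np.percentile(bb,[1,50,99],axis=0).round(1))
fw=bb[(bb[:,2]>50)&(bb[:,2]<95)&(abs(bb[:,1])<35)]; print("front wall inner x (4):",np.median(fw[:,0]), np.polyfit(fw[:,2],fw[:,0],1))
m=bb[(bb[:,2]>60)&(bb[:,2]<100)]; print("y extents", np.sort(m[:,1])[[5,-5]])
h=np.histogram(m[:,1],np.arange(-60,61,4)); print(h[0])
top=bb[(bb[:,2]>100)&(bb[:,2]<108)]; print(len(top),top[:,1].min() if len(top) else 0,top[:,1].max() if len(top) else 0)
red=(I[:,0]>I[:,2]*2)&(I[:,0]>80)&(abs(b-[30,0,30])<[45,60,45]).all(1); rb=b[red]
ii=np.where(red)[0]; print(len(ii)); 
E
python3 - <<'E'
from h import *
d=np.load("w9.npz"); im=d["img"]; cv2.imwrite("pics/w9c.png",cv2.resize(im[60:170,290:410],None,fx=6,fy=5.4,interpolation=2)[:,:,::-1])
E
```

```text
bin blue [[  2.9 -48.8   3.1]
 [ 27.   -4.6  43.3]
 [ 78.4  48.6 103.4]]
front wall inner x (4): 4.067962171018126 [-0.98239793 83.16341441]
y extents [-49.94186499  49.26759791]
[  0   0  77 242  50  49  51  49  49  49  43  45  45  45  44  46  45  44
  46  46  48  50  50  50  51  52 130  62   0   0]
251 -49.656506872834704 49.08048434110699
966
```

View pics/w9c.png

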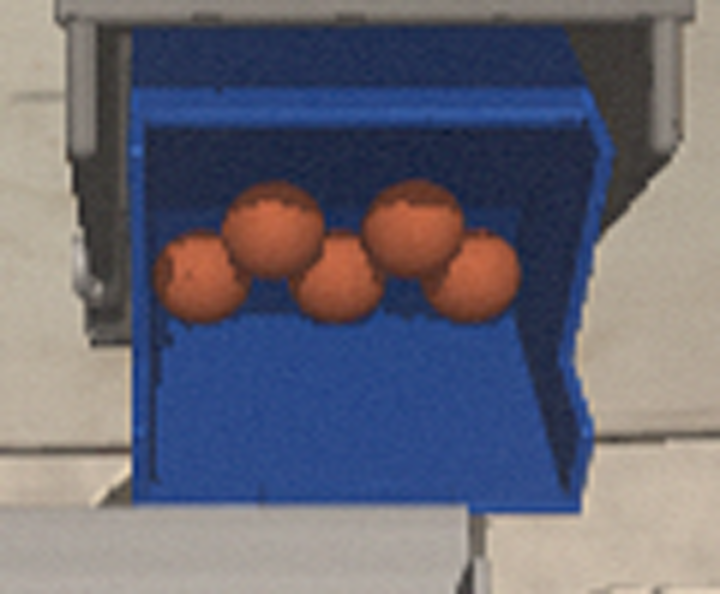

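```bash
python3 - <<'E'
from h import *
d=np.load("w9.npz"); P=d["P"]; p,r=cur(); S=r*TS_R; o=p+r.apply(TS_P)
Q=S.inv().apply((P[150:240,255:385]-o).reshape(-1,3))*1000
k=(abs(Q[:,1])<30)&(abs(Q[:,0])<60)&(Q[:,2]<15)&(Q[:,2]>-15)
q=Q[k]; print("pan z by x",[(x,round(float(np.median(q[(abs(q[:,0]-x)<4),2])),2)) for x in(-25,-10,0,10,25)], "nose x",np.sort(q[:,0])[-10], "y",[np.round(np.sort(Q[(Q[:,2]>5)&(Q[:,2]<32)&(abs(Q[:,0])<36)][:,1])[[5,-5]],1)])
print("z by y",[(y,round(float(np.median(q[(abs(q[:,1]-y)<4),2])),2)) for y in(-25,0,25)])
w=[tool_for(binpt(24,0,125),YAW,48),tool_for(binpt(8,0,85),YAW,48),tool_for(binpt(5,0,50),YAW,48)]
e=plan(w,0,dmax=.04)
w=[tool_for(binpt(4.5,0,25),YAW,48)+(3,),tool_for(binpt(4.3,0,6),YAW,48)+(3,)]
e=plan(w,0,start=e)
E
```

```text
pan z by x [(-25, 4.53), (-10, 4.61), (0, 4.54), (10, 4.6), (25, 4.61)] nose x 36.43827338172931 y [array([-41.9,  39.8])]
z by y [(-25, 4.55), (0, 4.61), (25, 4.65)]
[-0.001, -0.143, -0, 0.0075, 0.0104, 0.0256, 0, -0, -0.144, -0, 0.0111, 0.0103, 0.0243, 0, -0.001, -0.143, -0, 0.0145, 0.0104, 0.0224, 0, -0, -0.144, -0, 0.0175, 0.0103, 0.0202, 0, -0, 0, -0, 0.0136, -0, 0.0167, 0]
[-0.001, 0, -0, 0.0136, -0.0001, 0.0168, 0, 0, 0, -0, 0.0291, -0.0001, 0.0196, 0]
[0, 0, -0, 0.0072, -0, 0.0042, 0, 0, 0, -0, 0.0072, -0, 0.0042, 0, 0, 0, -0, 0.0071, -0.0001, 0.0043, 0, 0, 0, -0, 0.0055, -0, 0.0031, 0, 0, 0, -0, 0.0055, -0, 0.0032, 0]
[0, 0, -0, 0.0055, -0, 0.0031, 0]
```

```bash
python3 - <<'E'
from h import *
p=TS_P+TS_R.apply([.001,-.0008,.0016]); np.savez("ts.npz",q=TS_R.as_quat(),p=p)
E
python3 - <<'E'
from h import *
w=[tool_for(binpt(24,0,125),YAW,48),tool_for(binpt(8,0,85),YAW,48),tool_for(binpt(5,0,50),YAW,48)]
e=plan(w,0,dmax=.04)
w=[tool_for(binpt(4.5,0,25),YAW,48)+(3,),tool_for(binpt(4.3,0,6),YAW,48)+(3,)]
e=plan(w,0,start=e)
E
```

```text
[-0.001, -0.143, -0, 0.0071, 0.0102, 0.0256, 0, -0, -0.144, -0, 0.0106, 0.0101, 0.0243, 0, -0.001, -0.143, -0, 0.014, 0.0102, 0.0225, 0, -0, -0.144, -0, 0.017, 0.0101, 0.0203, 0, -0, 0, -0, 0.0136, -0, 0.0167, 0]
[-0.001, 0, -0, 0.0136, -0, 0.0168, 0, 0, 0, -0, 0.0291, -0.0002, 0.0196, 0]
[0, 0, -0, 0.0072, -0, 0.0042, 0, 0, 0, -0, 0.0072, -0, 0.0042, 0, 0, 0, -0, 0.0072, -0.0001, 0.0043, 0, 0, 0, -0, 0.0055, -0, 0.0031, 0, 0, 0, -0, 0.0055, -0, 0.0032, 0]
[0, 0, -0, 0.0055, -0, 0.0031, 0]
```

>>> servo_tool(plan=[-0.001, -0.143, 0, 0.007, 0.01, 0.0256, 0, 0, -0.144, 0, 0.0106, 0.01, 0.0243, 0, -0.001, -0.143, 0, 0.014, 0.01, 0.0225, 0, 0, -0.144, 0, 0.017, 0.01, 0.02, 0, 0, 0, 0, 0, 0, 0, 0])

```text
time: 13.02
tcp_pos: [0.5525, 0.01, 0.2771]
tool_rot: [-0.006, 0.988, -0.037, -0.147]
force: [-0.2, 0.5, -2.7]
opening: 0.179
```

```bash
python3 - <<'E'
from h import *
s=bot.sense();print(s["force"],s["qpos"].round(3),s["opening"],s["time"],scoop_now(),binpt(24,0,125))
c=cap("wrist"); cv2.imwrite("pics/w10.png",c["img"][:,:,::-1])
c=cap("side");crop(c,240,400,80,200,5,"s10.png")
E
```

```text
[-0.1581087   0.49373624 -2.68856613] [-0.117  0.271  1.348 -0.012  1.819  1.528] 0.17853479934651487 13.025 (array([0.57591441, 0.00802635, 0.20245858]), np.float64(-0.06986320689716477), np.float64(49.126642620156154)) [0.57880654 0.00659902 0.21338734]
```

View pics/w10.png

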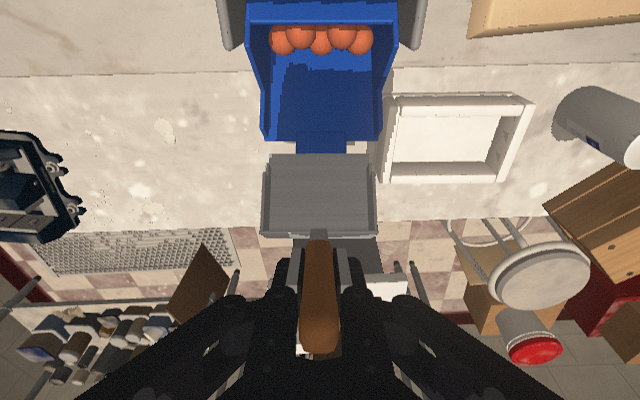

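View pics/s10.png

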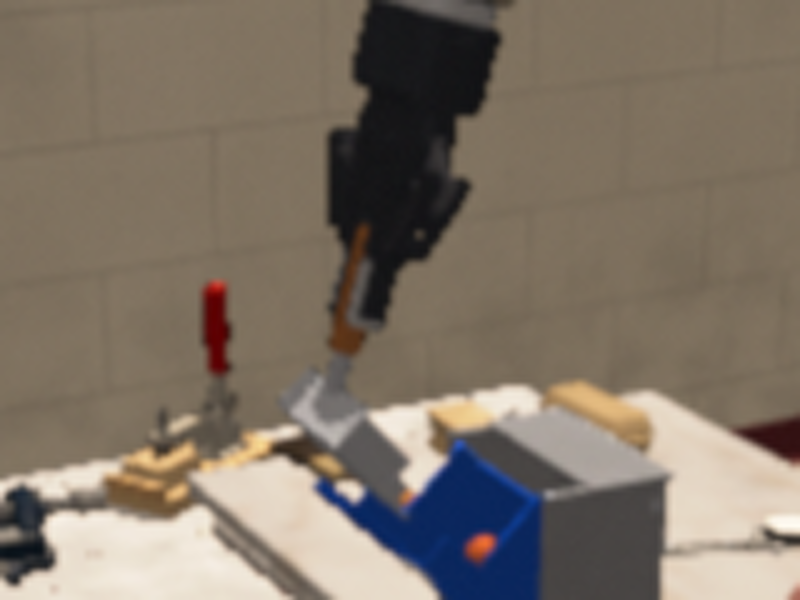

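```bash
cat >> h.py <<'E'
def inbin(X,q=BQ):
    B=np.c_[RX*np.cos(q)+np.array([0,0,np.sin(q)]),RY,-RX*np.sin(q)+np.array([0,0,np.cos(q)])]
    return (np.array(X)-HINGE)@B*1000
E
python3 - <<'E'
from h import *
l=scoop_now(); print(l,inbin(l[0]))
w=[tool_for(binpt(9,0,85),YAW,48)+(2,),tool_for(binpt(6,0,45),YAW,48)+(2,)]
e=plan(w,0)
E
```

```text
(array([0.57799477, 0.00848169, 0.2120974 ]), np.float64(-0.06936466357837602), np.float64(48.193095905153335)) [ 22.42032489   1.81986222 124.75489231]
[-0, 0.002, 0.001, 0.014, 0.0009, 0.0156, 0, -0, 0.001, 0.001, 0.014, 0.0008, 0.0156, 0, -0, 0, -0, 0.0167, -0.0001, 0.011, 0, -0, 0, -0, 0.0168, -0, 0.0111, 0]
```

>>> servo_tool(plan=[0, 0.002, 0.001, 0.014, 0.0009, 0.0156, 0, 0, 0.001, 0.001, 0.014, 0.0008, 0.0156, 0, 0, 0, 0, 0.0167, 0, 0.011, 0, 0, 0, 0, 0.0168, 0, 0.011, 0, 0, 0, 0, 0, 0, 0, 0])

```text
time: 13.75
tcp_pos: [0.5985, 0.0042, 0.2203]
tool_rot: [-0.005, 0.99, -0.038, -0.136]
force: [-0.5, -0.8, -1.3]
opening: 0.183
```

```bash
python3 - <<'E'
from h import *
c=cap("wrist"); crop(c,220,420,30,230,3,"w11.png")
s=bot.sense();l=scoop_now(); print(s["force"],l,inbin(l[0]))
w=[tool_for(binpt(4.5,0,25),YAW,48)+(2,),tool_for(binpt(4.3,0,5.5),YAW,48)+(3,)]
e=plan(w,0)
E
```

```text
[-0.26198796 -0.81676494 -0.08262756] (array([0.6237215 , 0.00192879, 0.14724177]), np.float64(-0.07393290403292445), np.float64(47.76518711153642)) [ 9.17379911 -1.44962089 46.30766629]
[0, -0.002, -0.001, 0.0083, -0.0007, 0.0072, 0, 0, -0.002, -0.001, 0.0082, -0.0007, 0.0071, 0, 0, -0, 0, 0.0057, -0, 0.0032, 0, 0, -0, 0, 0.0056, -0.0001, 0.0033, 0, 0, -0, 0, 0.0057, 0, 0.0032, 0]
```

View pics/w11.png

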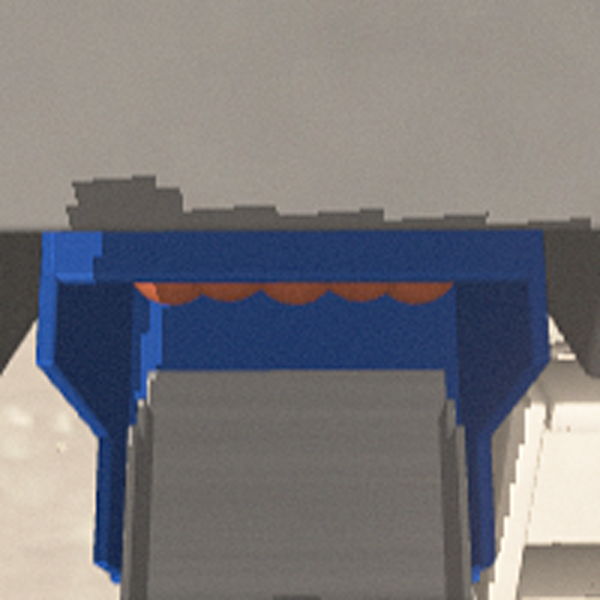

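>>> servo_tool(plan=[0, -0.002, 0, 0.0083, 0, 0.0072, 0, 0, -0.002, 0, 0.0082, 0, 0.0071, 0, 0, 0, 0, 0.0057, 0, 0.0032, 0, 0, 0, 0, 0.0056, 0, 0.0033, 0, 0, 0, 0, 0, 0, 0, 0])

```text
time: 14.42
tcp_pos: [0.62, 0.0024, 0.1958]
tool_rot: [-0.005, 0.99, -0.038, -0.138]
force: [-4.1, -0.4, 9.0]
opening: 0.182
```

```bash
python3 - <<'E'
from h import *
c=cap("wrist"); crop(c,220,420,30,230,3,"w12.png")
s=bot.sense();l=scoop_now(); print(s["force"],l,inbin(l[0]),s["wrist_torque"])
E
```

```text
[-3.3318147  -0.98317231  9.12704691] (array([6.44753064e-01, 1.32506323e-04, 1.21547376e-01]), np.float64(-0.07394796549385717), np.float64(48.02108107086003)) [ 5.94259526 -1.73883607 13.21339449] [0.10722358 1.14651099 0.11755839]
```

View pics/w12.png

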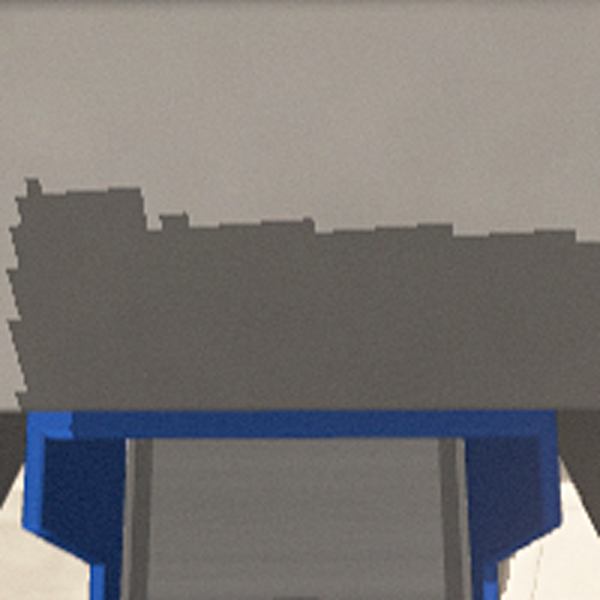

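```bash
python3 - <<'E'
from h import *
w=[tool_for(binpt(4.0,-.3,5),YAW,48)+(3,)]
e=plan(w,0)
E
```

```text
[0, 0, -0.001, 0.0021, -0.0005, 0.0019, 0, 0, 0, -0, 0.002, -0.0004, 0.0019, 0, 0, 0, -0.001, 0.0021, -0.0005, 0.0019, 0]
```

>>> servo_tool(plan=[0, 0, 0, 0.0021, -0.0004, 0.002, 0, 0, 0, 0, 0.002, -0.0004, 0.002, 0, 0, 0, 0, 0.0021, -0.0004, 0.002, 0, 0, 0, 0, 0, 0, 0, 0])

```text
time: 14.98
tcp_pos: [0.6257, 0.0022, 0.1949]
tool_rot: [-0.004, 0.99, -0.039, -0.135]
force: [-7.8, -1.9, 32.1]
opening: 0.177
```

```bash
python3 - <<'E'
from h import *
s=bot.sense();l=scoop_now(); print(s["force"],l,inbin(l[0]),s["wrist_torque"])
c=cap("side");crop(c,290,390,110,185,8,"s13.png")
E
```

```text
[-7.83091068 -1.88764256 32.11756803] (array([ 6.50982717e-01, -2.02538959e-04,  1.20877945e-01]), np.float64(-0.0762199262194106), np.float64(47.68352042353577)) [ 9.88188024 -1.6279845   8.33090324] [-0.14421879  3.02211621  0.20628359]
```

View pics/s13.png

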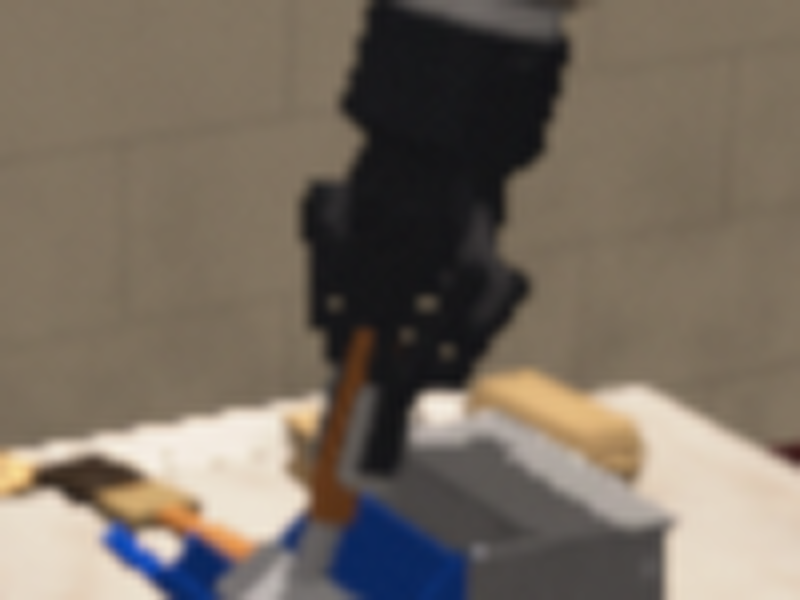

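>>> servo_tool(plan=[0, 0, 0, -0.001, 0.003, 0, 0, 0, 0, 0, 0, -0.006, 0, 0, 0, 0, 0, 0, 0.006, 0, 0, 0, 0, 0, 0, -0.004, 0, 0, 0, 0, 0, 0, 0, 0, 0])

```text
time: 15.65
tcp_pos: [0.627, 0.0032, 0.1909]
tool_rot: [-0.004, 0.99, -0.039, -0.133]
force: [2.7, -2.7, 12.4]
opening: 0.18
```

```bash
python3 - <<'E'
from h import *
s=bot.sense();l=scoop_now(); print(s["force"],l,inbin(l[0]),s["wrist_torque"])
E
```

```text
[ 2.65935455 -2.66499897 12.4199262 ] (array([0.65262554, 0.00076741, 0.11696835]), np.float64(-0.07634766156481053), np.float64(47.42896289874119)) [ 8.22860714 -0.54314882  4.45605607] [-0.54308811 -0.61728216  0.05660167]
```

```bash
python3 - <<'E'
from h import *
w=[tool_for(binpt(x,-.3,z),YAW,p)+(n,) for x,z,p,n in [(15.5,5,38,2),(27.5,5.5,28,2),(36.5,11,20,2),(47,20,10,2),(57,28,0,2)]]
e=plan(w,0)
l=binpt(57,-.3,28)
w=[tool_for(l+[-.003,0,.02],YAW,-5)+(2,),tool_for(l+[-.008,0,.05],YAW,-12)+(2,),tool_for(l+[-.02,0,.09],YAW,-15)+(2,)]
e=plan(w,0,start=e)
print(l,w[-1][0])
E
```

```text
[0.001, 0.082, -0.001, -0.0034, 0, 0.0008, 0, 0.002, 0.083, -0.002, -0.0035, 0, 0.0005, 0, 0, 0.087, 0, -0.0017, 0, -0.0005, 0, 0, 0.087, 0, -0.0016, 0, -0.0006, 0, 0, 0.07, 0, -0.0027, 0, -0.0016, 0]
[0.001, 0.07, 0, -0.0025, 0.0001, -0.0019, 0, 0, 0.087, -0, -0.0033, -0, -0.0023, 0, 0, 0.087, -0, -0.0031, -0, -0.0025, 0, 0.001, 0.087, -0, -0.0022, 0, -0.0013, 0, 0, 0.088, -0, -0.0021, -0, -0.0015, 0]
[0, 0.044, -0, 0.0013, 0.0001, -0.0072, 0, 0, 0.043, -0, 0.0017, 0.0001, -0.0072, 0, 0, 0.061, -0, 0.0033, 0.0002, -0.0105, 0, 0.001, 0.061, -0, 0.0039, 0.0001, -0.0103, 0, 0, 0.026, -0, 0.008, 0.0004, -0.0173, 0]
[0, 0.027, -0, 0.0084, 0.0004, -0.0171, 0]
[ 6.70456140e-01 -2.65879978e-04  1.68095907e-01] [0.57322922 0.00563277 0.26953853]
```

>>> servo_tool(plan=[0.001, 0.082, -0.001, -0.0034, 0, 0.0008, 0, 0.002, 0.083, -0.002, -0.0035, 0, 0.0005, 0, 0, 0.087, 0, -0.0017, 0, -0.0005, 0, 0, 0.087, 0, -0.0016, 0, -0.0006, 0, 0, 0, 0, 0, 0, 0, 0])

```text
time: 16.27
tcp_pos: [0.6163, 0.0045, 0.1923]
tool_rot: [0.001, 0.999, -0.037, 0.037]
force: [5.2, -0.7, 6.6]
opening: 0.179
```

```bash
python3 - <<'E'
from h import *
s=bot.sense();l=scoop_now(); print(s["force"],l,inbin(l[0]),s["wrist_torque"])
c=cap("wrist"); crop(c,220,420,30,230,3,"w14.png")
E
```

```text
[ 5.23633092 -0.70922115  6.58341433] (array([0.6650481 , 0.00074067, 0.13121489]), np.float64(-0.07072136393021237), np.float64(27.919422010073287)) [27.06488822  0.31763732  5.77439738] [-0.23663115 -0.90025807  0.00840036]
```

View pics/w14.png

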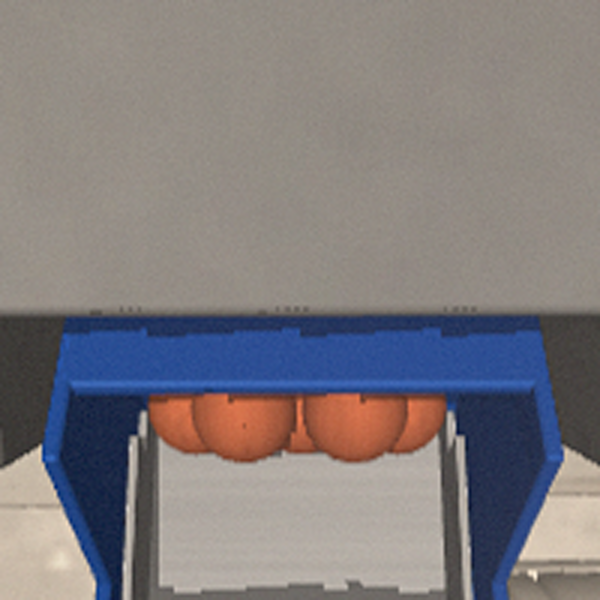

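>>> servo_tool(plan=[0, 0.07, 0, -0.0027, 0, -0.0016, 0, 0.001, 0.07, 0, -0.0025, 0, -0.002, 0, 0, 0.087, 0, -0.0033, 0, -0.0023, 0, 0, 0.087, 0, -0.0031, 0, -0.0025, 0, 0, 0, 0, 0, 0, 0, 0])

```text
time: 16.95
tcp_pos: [0.6019, 0.0059, 0.1967]
tool_rot: [0.005, 0.981, -0.037, 0.19]
force: [4.9, -0.4, 1.8]
opening: 0.175
```

```bash
python3 - <<'E'
from h import *
s=bot.sense();l=scoop_now(); print(s["force"],l,inbin(l[0]),s["wrist_torque"])
c=cap("wrist"); crop(c,220,420,30,230,3,"w15.png")
E
```

```text
[ 4.87453956 -0.440854    1.7852507 ] (array([0.66697168, 0.00093729, 0.15339113]), np.float64(-0.07130867172903993), np.float64(10.194021144941278)) [44.08692443  0.65116883 20.11538213] [-0.09570187 -1.03154634 -0.00673189]
```

View pics/w15.png

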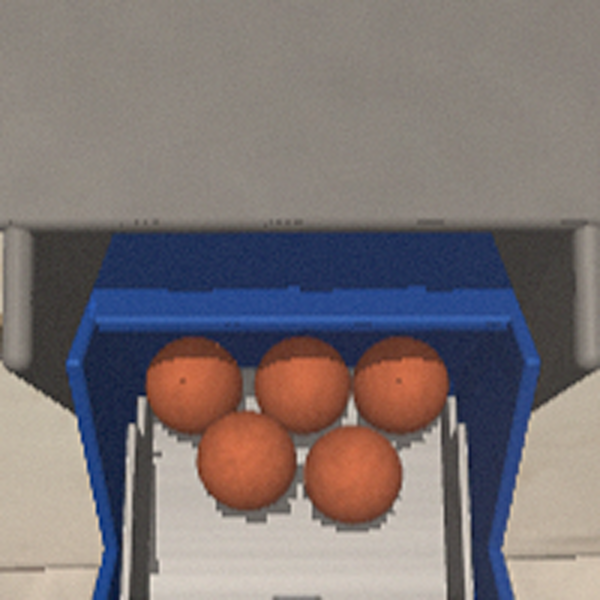

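>>> servo_tool(plan=[0.001, 0.087, 0, -0.0022, 0, -0.0013, 0, 0, 0.088, 0, -0.0021, 0, -0.0015, 0, 0, 0.06, 0, 0, 0, -0.004, 0, 0, 0.06, 0, 0.001, 0, -0.005, 0, 0, 0.03, 0, 0.001, 0, -0.005, 0])

```text
time: 17.62
tcp_pos: [0.5875, 0.0071, 0.2059]
tool_rot: [0.01, 0.939, -0.036, 0.342]
force: [0.2, 0.9, -3.3]
opening: 0.174
```

```bash
python3 - <<'E'
from h import *
s=bot.sense();l=scoop_now(); print(s["force"],l,inbin(l[0]),s["wrist_torque"])
c=cap("wrist"); crop(c,220,420,30,230,3,"w16.png")
c=cap("side");crop(c,290,390,110,185,8,"s16.png")
L=l[0]
w=[tool_for(L+[-.0,0,.03],YAW,-13)+(2,),tool_for(L+[-.012,0,.08],YAW,-15)+(3,)]
e=plan(w,0)
E
```

```text
[ 0.19058056  0.85394119 -3.2880578 ] (array([0.66268566, 0.00140809, 0.18484715]), np.float64(-0.07189191785774869), np.float64(-7.827375975845697)) [63.27290519  0.81457415 45.41249472] [ 0.07623946  0.78751026 -0.01066949]
[-0, 0.044, -0.001, 0.0063, -0.0001, -0.0091, 0, -0.001, 0.045, -0, 0.0067, -0.0001, -0.0089, 0, 0, 0.012, -0, 0.0083, 0.0003, -0.014, 0, 0, 0.011, -0, 0.0084, 0.0002, -0.014, 0, 0, 0.012, -0, 0.0085, 0.0003, -0.0138, 0]
```

View pics/w16.png

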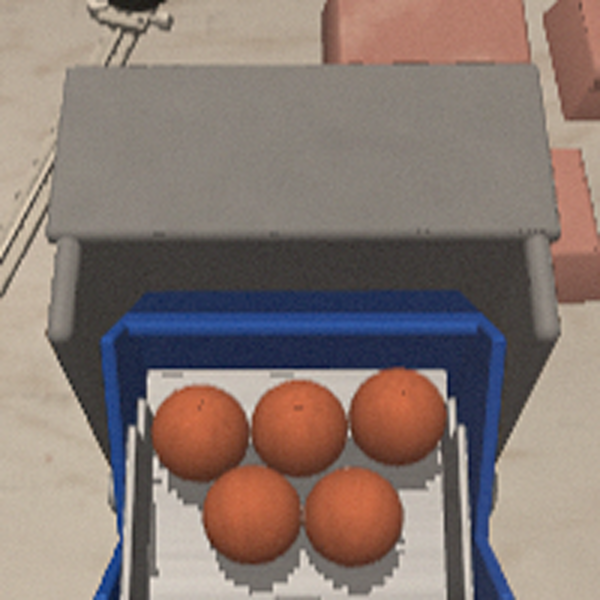

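View pics/s16.png

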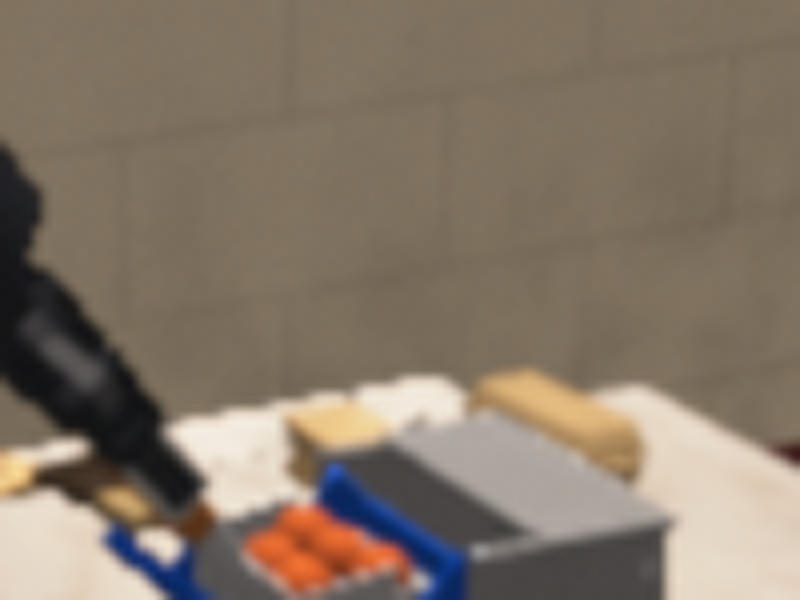

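>>> servo_tool(plan=[0, 0.03, 0, 0.0063, 0, -0.009, 0, 0, 0.04, 0, 0.0067, 0, -0.009, 0, 0, 0.03, 0, 0.008, 0, -0.013, 0, 0, 0.012, 0, 0.0084, 0, -0.014, 0, 0, 0.012, 0, 0.0085, 0, -0.014, 0])

```text
time: 18.35
tcp_pos: [0.5751, 0.0076, 0.2778]
tool_rot: [0.013, 0.915, -0.035, 0.402]
force: [0.2, -1.1, -1.4]
opening: 0.182
```

```bash
python3 - <<'E'
from h import *
s=bot.sense();l=scoop_now(); print(s["force"],l,inbin(l[0]),s["qpos"].round(2))
c=cap("wrist"); crop(c,220,420,30,230,3,"w17.png")
L=l[0]
M=np.array([.502,-.165,0])
a=tool_for([.56,-.02,.30],YAW,-15); b=tool_for(M+[-.03,0,.22],YAW,-15); d=tool_for(M+[.0,0,.13],YAW,-12)
e=plan([a,b,d],0,dmax=.035)
E
```

```text
[ 0.20664107 -1.07240432 -1.43720382] (array([0.65238855, 0.00166977, 0.26659625]), np.float64(-0.07234673984541568), np.float64(-15.212909726080149)) [113.77655925   0.33997028 110.51372935] [-0.17 -0.63  2.32  0.13  0.63  1.4 ]
[-0, -0.003, -0, -0.0129, 0.0094, -0.0294, 0, -0, -0.002, -0.001, -0.013, 0.0095, -0.0293, 0, -0, -0.003, 0, -0.0131, 0.0094, -0.0293, 0, -0, 0, 0, -0.0185, 0.0252, -0.0004, 0, -0, 0, 0, -0.0184, 0.0252, -0.0004, 0]
[-0, 0, 0, -0.0185, 0.0253, -0.0005, 0, -0, 0, 0, -0.0184, 0.0252, -0.0004, 0, -0, 0, 0, -0.0185, 0.0252, -0.0004, 0, -0, 0, 0, -0.0184, 0.0252, -0.0004, 0, -0, -0.017, 0, -0.0141, -0.0006, 0.027, 0]
[-0, -0.018, 0, -0.0136, -0.0006, 0.0272, 0, -0, -0.017, 0, -0.0131, -0.0007, 0.0274, 0]
```

View pics/w17.png

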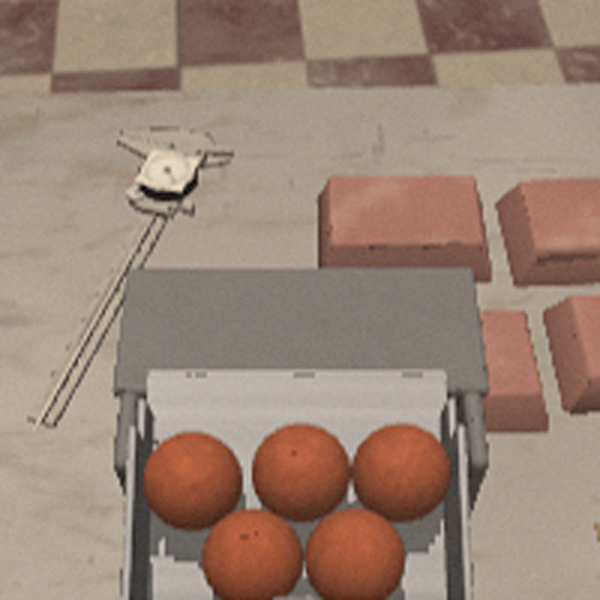

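```bash
python3 - <<'E'
from h import *
l=scoop_now(); print(l); L=l[0]
M=np.array([.502,-.165,0])
# smooth blended lip path
P0=L; P1=np.array([.585,-.02,.285]); P2=M+[.01,0,.21]
n=20; w=[]
for i in range(1,n+1):
    t=i/n; s=t*t*(3-2*t); q=(1-s)**2*P0+2*s*(1-s)*P1+s*s*P2
    w.append(tool_for(q,YAW,-15+3*s)+(1,))
e=plan(w,0)
E
```

```text
(array([0.65316617, 0.00157345, 0.26996682]), np.float64(-0.07224409774306326), np.float64(-15.456367609975505))
[-0, -0.008, -0.001, 0.0001, 0.0004, -0.0012, 0, -0, -0.001, 0, -0.0014, 0.0012, -0.0025, 0, -0, -0.002, 0, -0.0023, 0.0021, -0.0037, 0, -0, -0.002, 0, -0.0033, 0.0032, -0.0048, 0, -0, -0.003, 0, -0.0043, 0.0044, -0.0053, 0]
[-0, -0.003, 0, -0.0053, 0.0059, -0.0058, 0, -0, -0.004, 0, -0.0064, 0.0076, -0.0057, 0, -0, -0.003, 0, -0.0074, 0.0092, -0.0055, 0, -0, -0.004, 0, -0.0084, 0.0109, -0.005, 0, -0, -0.004, 0, -0.0093, 0.0125, -0.0043, 0]
[-0, -0.004, 0, -0.0099, 0.0139, -0.0036, 0, -0, -0.004, 0, -0.0105, 0.015, -0.0028, 0, -0, -0.004, 0, -0.0106, 0.0156, -0.0019, 0, -0, -0.003, 0, -0.0105, 0.0157, -0.0012, 0, -0, -0.003, 0, -0.0101, 0.0152, -0.0005, 0]
[-0, -0.003, 0, -0.0091, 0.014, -0.0001, 0, -0, -0.002, 0, -0.0077, 0.0121, 0.0003, 0, -0, -0.002, 0, -0.0061, 0.0095, 0.0004, 0, -0, -0.001, 0, -0.0039, 0.0061, 0.0003, 0, -0, -0, 0, -0.0013, 0.0022, 0.0001, 0]
```

>>> servo_tool(plan=[0, -0.005, 0, 0, 0, -0.0012, 0, 0, -0.001, 0, -0.0014, 0.0012, -0.0025, 0, 0, -0.002, 0, -0.0023, 0.002, -0.0037, 0, 0, -0.002, 0, -0.0033, 0.0032, -0.0048, 0, 0, -0.003, 0, -0.0043, 0.0044, -0.0053, 0])

```text
time: 19.02
tcp_pos: [0.5534, -0.0018, 0.2799]
tool_rot: [0.013, 0.918, -0.035, 0.395]
force: [-0.1, 0.1, -3.0]
opening: 0.18
```

>>> servo_tool(plan=[0, -0.003, 0, -0.0053, 0.006, -0.0058, 0, 0, -0.004, 0, -0.0064, 0.0076, -0.0057, 0, 0, -0.003, 0, -0.0074, 0.0092, -0.0055, 0, 0, -0.004, 0, -0.0084, 0.011, -0.005, 0, 0, -0.004, 0, -0.0093, 0.0125, -0.0043, 0])

```text
time: 19.65
tcp_pos: [0.5055, -0.045, 0.2719]
tool_rot: [0.013, 0.921, -0.035, 0.387]
force: [0.2, -0.0, -2.0]
opening: 0.179
```

>>> servo_tool(plan=[0, -0.004, 0, -0.01, 0.014, -0.0036, 0, 0, -0.004, 0, -0.0105, 0.015, -0.0028, 0, 0, -0.004, 0, -0.0106, 0.0156, -0.002, 0, 0, -0.003, 0, -0.0105, 0.0157, -0.0012, 0, 0, -0.003, 0, -0.01, 0.0152, -0.0005, 0])

```text
time: 20.27
tcp_pos: [0.4668, -0.1206, 0.2406]
tool_rot: [0.011, 0.926, -0.035, 0.376]
force: [0.2, -0.9, -3.8]
opening: 0.181
```

>>> servo_tool(plan=[0, -0.003, 0, -0.009, 0.014, 0, 0, 0, -0.002, 0, -0.0077, 0.012, 0.0003, 0, 0, -0.002, 0, -0.006, 0.0095, 0.0004, 0, 0, -0.001, 0, -0.004, 0.006, 0.0003, 0, 0, 0, 0, -0.0013, 0.002, 0, 0])

```text
time: 20.9
tcp_pos: [0.4446, -0.1621, 0.2205]
tool_rot: [0.011, 0.927, -0.035, 0.372]
force: [-0.3, 0.2, -2.2]
opening: 0.18
```

```bash
python3 - <<'E'
from h import *
s=bot.sense();l=scoop_now(); print(s["force"],l,s["qpos"].round(2),s["time"])
c=cap("wrist"); cv2.imwrite("pics/w18.png",c["img"][:,:,::-1]); P=cloud(c).reshape(-1,3)
k=(P[:,2]>.055)&(P[:,2]<.068)&(P[:,0]>.42)&(P[:,0]<.6)&(P[:,1]<-.05)&(P[:,1]>-.3); print("mould top",P[k].min(0),P[k].max(0),cv2.minAreaRect((P[k,:2]*1000).astype(np.float32)))
E
```

```text
[-0.27435387  0.15184014 -2.20539627] (array([ 0.52095956, -0.16785215,  0.20437238]), np.float64(-0.07180426757215005), np.float64(-11.552819276401591)) [-0.98 -0.88  2.51  0.67  1.08  0.47] 20.9
mould top [ 0.4385469  -0.29948277  0.05502004] [ 0.59999534 -0.06977066  0.06771867] ((524.564453125, -184.4215087890625), (219.96142578125, 163.825439453125), 86.2494888305664)
```

View pics/w18.png

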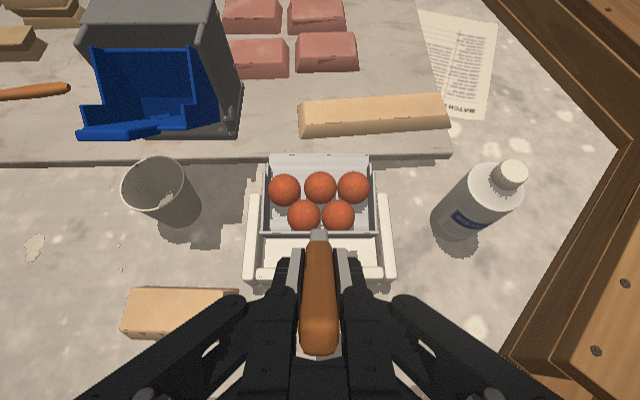

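```bash
python3 - <<'E'
from h import *
c=cap("wrist"); l=scoop_now(); print(l)
M=np.array([.502,-.165,0]); im=c["img"].copy()
for sx,sy,col in[(57.5,92.5,(0,255,0)),(42,76,(255,0,255))]:
    pts=np.array([M+RX*a*sx/1000+RY*b*sy/1000+[0,0,.062] for a,b in((1,1),(1,-1),(-1,-1),(-1,1))])
    cv2.polylines(im,[proj(c,pts).astype(np.int32)],True,col,1)
cv2.imwrite("pics/w18b.png",cv2.resize(im[120:310,200:440],None,fx=3,fy=3)[:,:,::-1])
w=[tool_for([.516,-.165,.15],YAW,-6)+(4,),tool_for([.514,-.165,.085],YAW,-4)+(5,)]
e=plan(w,0)
E
```

```text
(array([ 0.52113126, -0.16737434,  0.20435519]), np.float64(-0.07133514596117724), np.float64(-11.54571877433663))
[-0.001, -0.024, -0, -0.0087, -0.0005, 0.0079, 0, -0, -0.024, -0.001, -0.0086, -0.0004, 0.0081, 0, -0.001, -0.025, 0, -0.0083, -0.0005, 0.0084, 0, -0.001, -0.024, -0, -0.0082, -0.0005, 0.0085, 0, 0, -0.007, -0, -0.0079, 0.0001, 0.0097, 0]
[0, -0.007, -0, -0.0078, 0, 0.0097, 0, 0, -0.007, -0, -0.0077, 0.0001, 0.0098, 0, 0, -0.007, -0, -0.0077, 0.0001, 0.0098, 0, 0, -0.007, -0, -0.0076, 0, 0.0099, 0]
```

View pics/w18b.png

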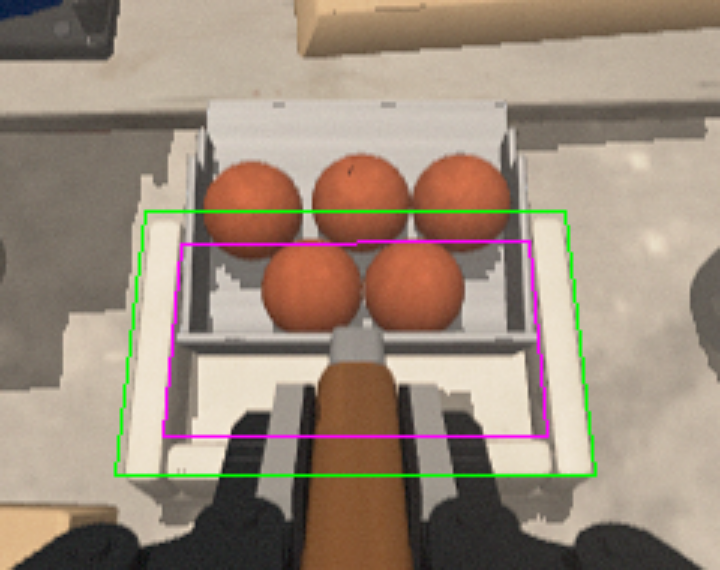

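>>> servo_tool(plan=[0, -0.02, 0, -0.006, 0, 0.006, 0, 0, -0.024, 0, -0.0086, 0, 0.008, 0, 0, -0.025, 0, -0.0083, 0, 0.0084, 0, 0, -0.024, 0, -0.0082, 0, 0.0085, 0, 0, -0.007, 0, -0.004, 0, 0.005, 0])

```text
time: 21.62
tcp_pos: [0.4421, -0.1603, 0.1691]
tool_rot: [0.008, 0.945, -0.035, 0.324]
force: [0.7, 0.3, -3.2]
opening: 0.18
```

```bash
python3 - <<'E'
from h import *
l=scoop_now(); print(l,bot.sense()["qpos"].round(2))
w=[tool_for([.512,-.165,.085],YAW,-4)+(4,)]
e=plan(w,0)
w=[tool_for([.510,-.165,z],YAW,p)+(n,) for z,p,n in((.070,4,2),(.054,20,3),(.046,40,3),(.046,56,3))]
e=plan(w,0,start=e)
E
```

```text
(array([ 0.51648348, -0.16577401,  0.14528958]), np.float64(-0.06962043403970399), np.float64(-5.707486603523126)) [-0.9  -0.74  2.5   0.58  0.99  0.52]
[-0.001, -0.007, -0, -0.0097, -0.0001, 0.0109, 0, -0.001, -0.008, -0, -0.0095, -0.0001, 0.0109, 0, -0.002, -0.007, -0, -0.0095, -0.0001, 0.0111, 0, -0.001, -0.008, -0.001, -0.0095, -0.0001, 0.011, 0]
[-0, -0.07, 0, -0.0005, 0.0001, 0.0027, 0, -0, -0.069, 0, -0.0003, 0.0001, 0.0028, 0, -0, -0.093, 0, 0.004, -0, 0.0015, 0, -0.001, -0.093, 0, 0.0041, -0.0001, 0.0011, 0, -0, -0.094, 0.001, 0.0042, 0, 0.0007, 0]
[-0.001, -0.116, -0, 0.0077, -0, -0.0012, 0, -0, -0.116, -0, 0.0075, -0, -0.002, 0, -0.001, -0.117, -0, 0.0072, -0.0001, -0.0029, 0, -0, -0.093, 0, 0.0065, -0, -0.0032, 0, -0.001, -0.093, 0, 0.0062, -0, -0.0038, 0]
[0, -0.093, 0, 0.0057, -0, -0.0044, 0]
```

>>> servo_tool(plan=[-0.001, -0.007, 0, -0.007, 0, 0.008, 0, -0.001, -0.008, 0, -0.0095, 0, 0.011, 0, -0.002, -0.007, 0, -0.0095, 0, 0.011, 0, -0.001, -0.008, 0, -0.0095, 0, 0.011, 0, 0, 0, 0, -0.002, 0, 0.003, 0])

```text
time: 22.25
tcp_pos: [0.4383, -0.1597, 0.1107]
tool_rot: [0.01, 0.95, -0.037, 0.31]
force: [-1.1, -0.6, -3.2]
opening: 0.177
```

```bash
python3 - <<'E'
from h import *
l=scoop_now(); print(l,bot.sense()["qpos"].round(2))
c=cap("wrist"); crop(c,200,440,120,310,3,"w19.png")
w=[tool_for([.508,-.165,z],YAW,p)+(n,) for z,p,n in((.070,4,2),(.054,20,3),(.046,40,3),(.046,56,3))]
e=plan(w,0)
E
```

```text
(array([ 0.51189539, -0.1654241 ,  0.08470146]), np.float64(-0.07304061849026772), np.float64(-3.9767162606678275)) [-0.88 -0.64  2.55  0.6   0.86  0.45]
[-0, -0.07, -0.001, -0.0014, -0.0001, 0.0021, 0, -0, -0.07, -0.001, -0.0012, -0.0001, 0.0022, 0, -0, -0.093, 0, 0.004, -0, 0.0015, 0, -0.001, -0.093, 0, 0.0041, -0, 0.001, 0, -0, -0.093, 0.001, 0.0042, -0.0001, 0.0007, 0]
[-0.001, -0.116, -0, 0.0077, -0, -0.0011, 0, -0, -0.117, -0, 0.0075, -0, -0.002, 0, -0.001, -0.116, -0, 0.0072, -0.0001, -0.0029, 0, -0, -0.093, 0, 0.0065, -0, -0.0032, 0, -0, -0.093, 0, 0.0062, -0, -0.0039, 0]
[-0.001, -0.093, 0, 0.0058, -0, -0.0044, 0]
```

View pics/w19.png

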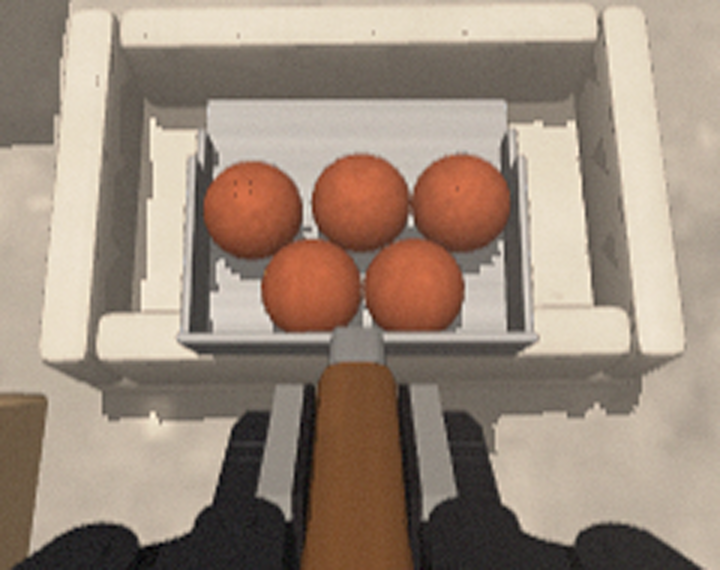

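>>> servo_tool(plan=[0, -0.07, 0, -0.0014, 0, 0.002, 0, 0, -0.07, 0, -0.0012, 0, 0.002, 0, 0, -0.093, 0, 0.004, 0, 0.0015, 0, 0, -0.093, 0, 0.004, 0, 0.001, 0, 0, -0.093, 0, 0.0042, 0, 0.0007, 0])

```text
time: 22.92
tcp_pos: [0.4526, -0.1618, 0.1105]
tool_rot: [0.003, 0.994, -0.038, 0.106]
force: [0.2, 0.7, -2.2]
opening: 0.18
```

```bash
python3 - <<'E'
from h import *
l=scoop_now(); print(l,bot.sense()["qpos"].round(2),bot.sense()["force"])
c=cap("wrist"); crop(c,200,440,60,250,3,"w20.png")
w=[tool_for([.508,-.165,z],YAW,p)+(n,) for z,p,n in((.047,40,3),(.047,56,3))]
e=plan(w,0)
E
```

```text
(array([ 0.50931036, -0.16626677,  0.05674903]), np.float64(-0.0725554180079638), np.float64(19.97616237489361)) [-0.59 -0.23  2.16  0.12  1.03  1.  ] [ 0.2464906   0.69786341 -2.19101371]
[-0, -0.116, -0, 0.0063, -0.0007, -0.0005, 0, -0, -0.117, -0.001, 0.0063, -0.0007, -0.0011, 0, -0, -0.116, -0, 0.0061, -0.0006, -0.002, 0, -0, -0.093, -0, 0.0065, -0, -0.0032, 0, -0.001, -0.093, -0, 0.0062, -0.0001, -0.0038, 0]
[-0, -0.093, -0, 0.0057, -0, -0.0044, 0]
```

View pics/w20.png

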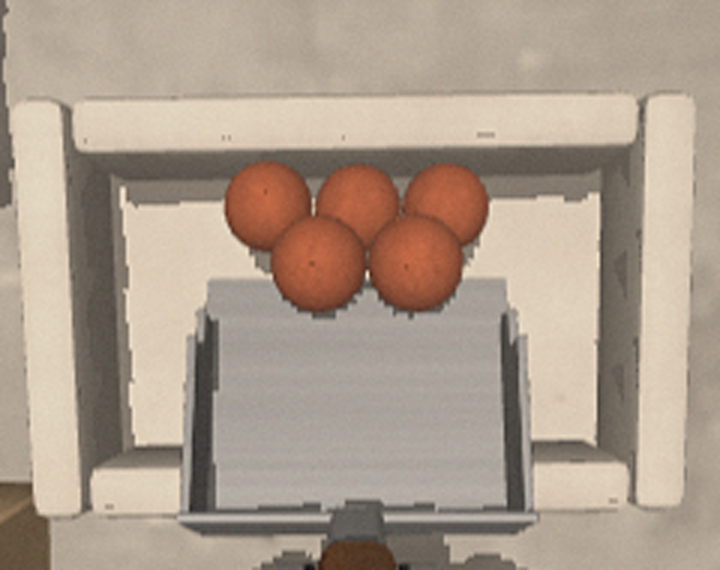

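```bash
python3 - <<'E'
from h import *
w=[tool_for([.496,-.165,z],YAW,p)+(n,) for z,p,n in((.050,40,3),(.052,54,2))]
e=plan(w,0)
E
```

```text
[-0, -0.116, -0, 0.0027, -0.0004, -0.0023, 0, -0, -0.117, -0.001, 0.0023, -0.0003, -0.0025, 0, -0, -0.116, -0, 0.0021, -0.0004, -0.0029, 0, -0.001, -0.122, -0, 0.0083, -0, -0.0054, 0, -0, -0.122, -0, 0.0077, -0.0001, -0.0063, 0]
```

>>> servo_tool(plan=[0, -0.116, 0, 0.0027, 0, -0.0023, 0, 0, -0.117, 0, 0.0023, 0, -0.0025, 0, 0, -0.116, 0, 0.002, 0, -0.003, 0, 0, -0.122, 0, 0.0083, 0, -0.0054, 0, 0, -0.122, 0, 0.0077, 0, -0.0063, 0])

```text
time: 23.6
tcp_pos: [0.4773, -0.1634, 0.1273]
tool_rot: [-0.008, 0.981, -0.037, -0.188]
force: [0.4, -0.8, -1.4]
opening: 0.179
```

```bash
python3 - <<'E'
from h import *
l=scoop_now(); print(l,bot.sense()["qpos"].round(2),bot.sense()["force"])
c=cap("wrist"); crop(c,200,440,10,200,3,"w21.png")
L=l[0]
a=tool_for(L+[0,.01,.08],YAW,45)+(3,); 
d=tool_for([.50,.02,.24],0,10); f=tool_for([.53,.288,.12],.131,0); g=tool_for([.5237,.2916,.03],.131,0)
e=plan([a,d,f,g],0,dmax=.05)
E
```

```text
(array([ 0.49454596, -0.16478724,  0.05096401]), np.float64(-0.06719227038519643), np.float64(53.85897727349246)) [-0.4   0.33  1.58 -0.12  1.59  1.26] [ 0.37694386 -0.8385322  -1.36552753]
[-0.001, 0.054, 0, -0.0141, -0.0034, -0.0229, 0, -0.002, 0.054, 0.001, -0.0129, -0.0034, -0.0235, 0, -0.001, 0.054, 0, -0.0116, -0.0033, -0.0243, 0, 0.002, 0.153, -0.018, -0.0151, -0.0425, -0.0169, 0, 0.002, 0.152, -0.018, -0.0117, -0.0427, -0.0189, 0]
[0.002, 0.153, -0.018, -0.0078, -0.043, -0.0202, 0, 0.002, 0.152, -0.019, -0.004, -0.0431, -0.0211, 0, 0.01, 0.029, -0.019, -0.0047, -0.0431, 0.0219, 0, 0.01, 0.029, -0.02, -0.0046, -0.0429, 0.0222, 0, 0.01, 0.029, -0.019, -0.0043, -0.0428, 0.0225, 0]
[0.01, 0.029, -0.02, -0.0042, -0.0427, 0.0228, 0, 0.011, 0.029, -0.019, -0.004, -0.0425, 0.0232, 0, 0.01, 0.029, -0.019, -0.0039, -0.0424, 0.0234, 0, -0, 0, -0, -0.0264, -0.002, 0.0366, 0, -0, 0, -0, -0.0264, -0.002, 0.0366, 0]
```

View pics/w21.png

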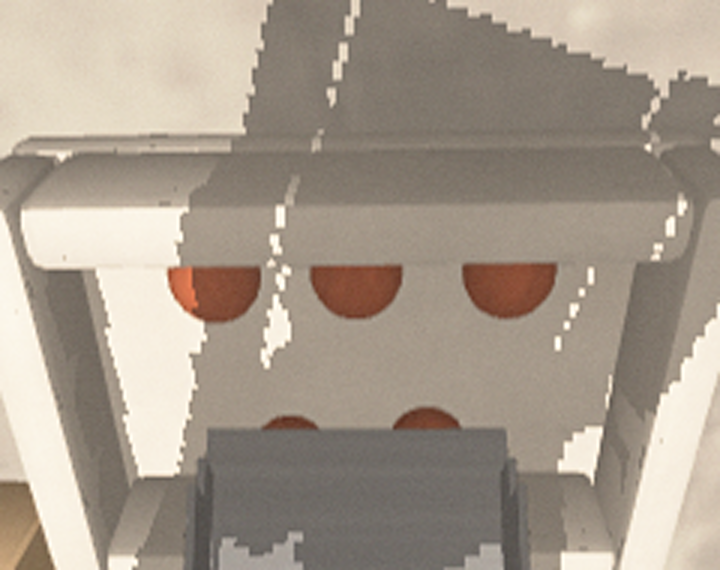

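>>> servo_tool(plan=[-0.001, 0.054, 0, -0.014, -0.0034, -0.023, 0, -0.002, 0.054, 0.001, -0.013, -0.0034, -0.0235, 0, -0.001, 0.054, 0, -0.0116, -0.0033, -0.0243, 0, 0.002, 0.153, -0.018, -0.015, -0.0425, -0.017, 0, 0.002, 0.152, -0.018, -0.0117, -0.0427, -0.019, 0])

```text
time: 24.28
tcp_pos: [0.4479, -0.0649, 0.2469]
tool_rot: [-0.002, 0.999, -0.02, 0.048]
force: [-0.5, 0.6, -0.3]
opening: 0.179
```

>>> servo_tool(plan=[0.002, 0.153, -0.018, -0.0078, -0.043, -0.02, 0, 0.002, 0.152, -0.019, -0.004, -0.043, -0.021, 0, 0.01, 0.029, -0.019, -0.0047, -0.043, 0.022, 0, 0.01, 0.029, -0.02, -0.0046, -0.043, 0.022, 0, 0.01, 0.029, -0.019, -0.0043, -0.043, 0.0225, 0])

```text
time: 24.9
tcp_pos: [0.4437, 0.1517, 0.2191]
tool_rot: [-0.01, 0.97, 0.03, 0.24]
force: [1.4, -0.8, -1.8]
opening: 0.178
```

>>> servo_tool(plan=[0.01, 0.029, -0.02, -0.0042, -0.0427, 0.0228, 0, 0.011, 0.029, -0.019, -0.004, -0.0425, 0.023, 0, 0.01, 0.029, -0.019, -0.004, -0.0424, 0.0234, 0, 0, 0, 0, 0, 0, 0, 0])

```text
time: 25.4
tcp_pos: [0.4532, 0.2807, 0.1487]
tool_rot: [-0.018, 0.959, 0.063, 0.277]
force: [-0.1, -0.5, -1.9]
opening: 0.178
```

```bash
python3 - <<'E'
from h import *
s=bot.sense();l=scoop_now(); print(l,s["qpos"].round(2),s["force"],s["time"])
c=cap("wrist"); P=cloud(c); cv2.imwrite("pics/w22.png",c["img"][:,:,::-1])
p,r=cur(); S=r*TS_R; o=p+r.apply(TS_P)
Q=P[120:245,250:390].reshape(-1,3)
q=S.inv().apply(Q-o)*1000
k=(abs(q[:,1])<35)&(q[:,0]>-30)&(q[:,0]<33)&(abs(q[:,2])<15)
n=np.linalg.lstsq(np.c_[Q[k][:,:2],np.ones(k.sum())],Q[k][:,2],rcond=None)[0]; print("pan plane slopes x,y",n, "scoop-frame z med",np.median(q[k][:,2]))
bx=(abs(Q[:,2])<.02)
b=P[100:330,180:240].reshape(-1,3); b=b[abs(b[:,2])<.01]; print("bench z",np.median(b[:,2]))
c2=cap("side"); crop(c2,190,350,180,300,5,"s22.png")
E
```

```text
(array([0.52445651, 0.28992263, 0.11766054]), np.float64(0.13487762202819908), np.float64(-0.03915028721626302)) [ 0.56 -0.35  2.27 -0.34  0.73  2.2 ] [-0.14755131 -0.47828466 -1.86969574] 25.4
pan plane slopes x,y [0.01236826 0.00120379 0.11346257] scoop-frame z med 0.4703832127682771
bench z 0.00036700387988242156
```

View pics/w22.png

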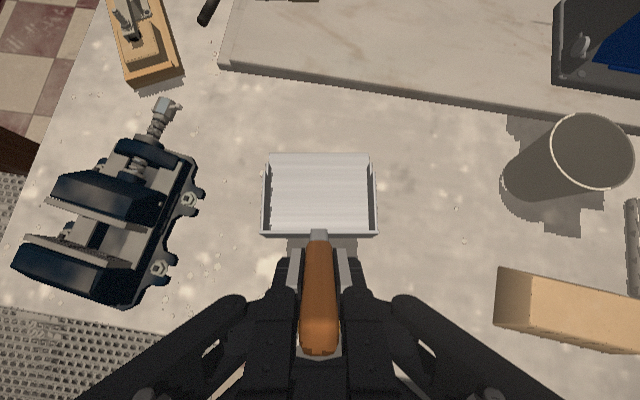

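```bash
python3 - <<'E'
from h import *
l=scoop_now(); print(l); L=l[0]
e=plan([tool_for(L+[0,0,-.105],.131,.6)+(4,)],0)
E
```

```text
(array([0.52668463, 0.28823782, 0.12112286]), np.float64(0.1315634187068414), np.float64(-0.26904752360343637))
[0, -0.004, 0, -0.0138, 0, 0.022, 0, 0.001, -0.004, 0.001, -0.0138, 0, 0.022, 0, 0, -0.003, 0, -0.0136, 0.0001, 0.0221, 0, 0.001, -0.004, 0.001, -0.0136, 0, 0.0222, 0]
```

>>> servo_tool(plan=[0, -0.004, 0, -0.0138, 0, 0.022, 0, 0, -0.004, 0, -0.0138, 0, 0.022, 0, 0, -0.003, 0, -0.0136, 0, 0.022, 0, 0, -0.004, 0, -0.0136, 0, 0.022, 0, 0, 0, 0, 0, 0, 0, 0])

```text
time: 26.12
tcp_pos: [0.456, 0.2772, 0.0477]
tool_rot: [-0.016, 0.961, 0.06, 0.271]
force: [0.3, 0.4, -0.9]
opening: 0.178
```

```bash
python3 - <<'E'
from h import *
l=scoop_now(); print(l,bot.sense()["force"]); L=l[0]
e=plan([tool_for([L[0],L[1],.004],.131,.6)+(3,)],0)
E
```

```text
(array([0.52695212, 0.28585471, 0.01584552]), np.float64(0.1278770176821936), np.float64(0.644693497240032)) [ 0.27148492  0.42532634 -0.89528698]
[0.002, 0, -0, -0.0021, 0.0001, 0.0034, 0, 0.001, 0.001, -0, -0.0021, 0.0001, 0.0034, 0, 0.002, -0, -0.001, -0.002, 0.0001, 0.0033, 0]
```

>>> servo_tool(plan=[0, 0, 0, -0.0021, 0, 0.0034, 0, 0, 0, 0, -0.0021, 0, 0.0034, 0, 0, 0, 0, -0.002, 0, 0.0033, 0, 0, 0, 0, 0, 0, 0, 0])

```text
time: 26.62
tcp_pos: [0.4561, 0.2791, 0.0365]
tool_rot: [-0.017, 0.96, 0.061, 0.272]
force: [-0.9, -0.1, -1.3]
opening: 0.173
```

```bash
python3 - <<'E'
from h import *
l=scoop_now(); s=bot.sense(); print(l,s["force"],s["wrist_torque"])
c=cap("wrist"); P=cloud(c)
p,r=cur(); S=r*TS_R; o=p+r.apply(TS_P)
Q=P[120:245,250:390].reshape(-1,3); q=S.inv().apply(Q-o)*1000
k=(abs(q[:,1])<35)&(q[:,0]>-30)&(q[:,0]<33)&(abs(q[:,2])<15)
print(np.linalg.lstsq(np.c_[Q[k][:,:2]-Q[k][:,:2].mean(0),np.ones(k.sum())],Q[k][:,2],rcond=None)[0])
E
```

```text
(array([0.52712119, 0.2880026 , 0.00472154]), np.float64(0.13070126223313616), np.float64(0.548709597197776)) [-0.86859539 -0.08948261 -1.27793713] [-0.0461075   0.45394172  0.02905102]
[ 0.00124554 -0.00034192  0.00725261]
```

>>> servo_tool(plan=[0, 0, 0, -0.0011, 0, 0.0017, 0, 0, 0, 0, -0.0011, 0, 0.0017, 0, 0, 0, 0, -0.0005, 0, 0.0009, 0, 0, 0, 0, 0, 0, 0, 0])

```text
time: 27.18
tcp_pos: [0.4566, 0.2794, 0.032]
tool_rot: [-0.017, 0.96, 0.061, 0.272]
force: [-0.4, -1.1, 1.3]
opening: 0.179
```

```bash
python3 - <<'E'
from h import *
l=scoop_now(); s=bot.sense(); print(l,s["force"],s["wrist_torque"])
E
```

```text
(array([5.27647602e-01, 2.88318836e-01, 2.77455913e-04]), np.float64(0.13075468002942695), np.float64(0.48568017667999636)) [-0.36021142 -1.06472894  1.28550894] [-0.03388254  0.23451381  0.00750597]
```

>>> servo_tool(plan=[0, 0, 0, -0.0003, 0, 0.0005, 0, 0, 0, 0, 0, 0, 0, 0.35, 0, 0, 0, 0, 0, 0, 1, 0, 0, 0, 0, 0, 0, 1, 0, 0, 0, 0, 0, -0.02, 1])

```text
time: 27.8
tcp_pos: [0.445, 0.277, 0.0467]
tool_rot: [-0.016, 0.961, 0.061, 0.271]
force: [-0.1, 0.6, -0.2]
opening: 0.96
```

>>> servo_tool(plan=[0, 0, 0, 0, 0, -0.04, 1, 0, 0, 0, 0, 0, -0.05, 1, 0, 0, 0, 0, 0, -0.04, 1, 0, 0, 0, 0, 0, 0, 1])

```text
time: 28.3
tcp_pos: [0.3791, 0.2709, 0.1628]
tool_rot: [-0.02, 0.959, 0.061, 0.275]
force: [0.9, 0.2, 0.6]
opening: 0.998
```

```bash
python3 - <<'E'
from h import *
print(cur()[0],bot.sense()["qpos"].round(2))
c=cap("wrist"); P=cloud(c); cv2.imwrite("pics/w23.png",c["img"][:,:,::-1])
v,u=np.mgrid[0:400,0:640]; Q=P[110:220,260:380].reshape(-1,3)
k=(Q[:,2]>.01)&(Q[:,2]<.034); rc=cv2.minAreaRect((Q[k,:2]*1000).astype(np.float32)); print(rc)
cx=np.array(rc[0])/1000
k=(np.linalg.norm(Q[:,:2]-cx-[.006,0],axis=1)<.022)&(abs(Q[:,2])<.01); print(np.linalg.lstsq(np.c_[Q[k][:,:2]-Q[k][:,:2].mean(0),np.ones(k.sum())],Q[k][:,2],rcond=None)[0])
# tab grip
T0=np.array([.651,.0015,.190]); Q0=RT(RY,[0,0,-1]); r=R.from_rotvec(-RY*.785)
pg=HINGE+r.apply(T0-HINGE); qg=r*Q0; z=qg.as_matrix()[:,2]
print(pg)
p,rr=cur()
e=plan([(p+[0,0,.1],rr,2),(pg-z*.12+[0,0,.06],qg)],1)
E
```

```text
[0.37909771 0.27085079 0.16282699] [ 0.66 -0.57  2.38 -0.36  0.86  2.27]
((486.68084716796875, 283.7066345214844), (57.298912048339844, 81.94242095947266), 7.578341007232666)
[ 0.00121728 -0.00066124  0.00266981]
[0.59289731 0.00566144 0.16671086]
[0, 0, 0, 0.0264, -0.0001, -0.0425, 1, 0, 0, 0, 0.0264, -0.0001, -0.0425, 1, -0.03, 0.009, -0.156, 0.012, 0.0303, 0.0007, 1, -0.031, 0.008, -0.156, 0.0072, 0.0318, 0.0018, 1, -0.03, 0.009, -0.156, 0.0021, 0.0324, 0.0028, 1]
[-0.03, 0.009, -0.157, -0.003, 0.0323, 0.0037, 1, -0.031, 0.009, -0.156, -0.008, 0.0312, 0.0047, 1, -0.03, 0.009, -0.156, -0.0128, 0.0295, 0.0055, 1, -0.03, 0.008, -0.156, -0.0172, 0.027, 0.0062, 1, -0.031, 0.009, -0.156, -0.0213, 0.0238, 0.0068, 1]
[-0.03, 0.009, -0.156, -0.0247, 0.0199, 0.0073, 1]
```

View pics/w23.png

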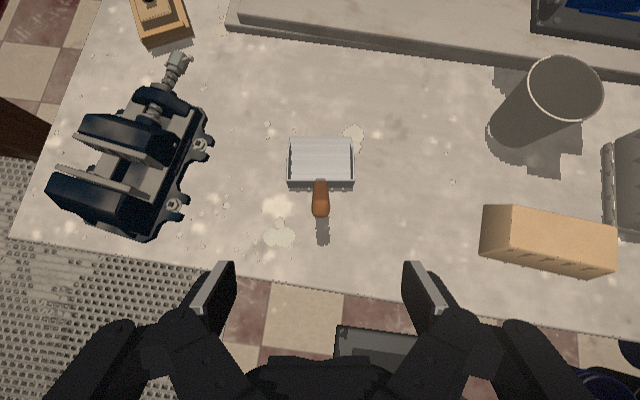

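>>> servo_tool(plan=[0, 0, 0, 0.0264, 0, -0.0425, 1, 0, 0, 0, 0.0264, 0, -0.0425, 1, -0.03, 0.009, -0.156, 0.012, 0.03, 0.0007, 1, -0.031, 0.008, -0.156, 0.007, 0.032, 0.002, 1, -0.03, 0.009, -0.156, 0.002, 0.0324, 0.003, 1])

```text
time: 28.98
tcp_pos: [0.4221, 0.182, 0.2734]
tool_rot: [0.09, 0.916, 0.272, 0.282]
force: [-0.3, 0.3, -0.4]
opening: 1.002
```

>>> servo_tool(plan=[-0.03, 0.009, -0.157, -0.003, 0.0323, 0.0037, 1, -0.031, 0.009, -0.156, -0.008, 0.031, 0.0047, 1, -0.03, 0.009, -0.156, -0.013, 0.0295, 0.0055, 1, -0.03, 0.008, -0.156, -0.017, 0.027, 0.006, 1, -0.031, 0.009, -0.156, -0.0213, 0.024, 0.007, 1])

```text
time: 29.6
tcp_pos: [0.4921, 0.0421, 0.3007]
tool_rot: [0.248, 0.735, 0.573, 0.267]
force: [-0.1, 0.3, -0.4]
opening: 1.002
```

>>> servo_tool(plan=[-0.03, 0.009, -0.156, -0.0247, 0.02, 0.0073, 1, 0, 0, 0, 0, 0, 0, 1])

```text
time: 29.85
tcp_pos: [0.5037, 0.0165, 0.3047]
tool_rot: [0.271, 0.694, 0.615, 0.259]
force: [-0.5, -0.4, 0.5]
opening: 1.001
```

```bash
cat > tab.py <<'E'
from h import *
T0=np.array([.651,.0015,.190]); Q0=RT(RY,[0,0,-1])
def tabpose(q):
    r=R.from_rotvec(-RY*q); return HINGE+r.apply(T0-HINGE), r*Q0
E
python3 - <<'E'
from tab import *
s=bot.sense(); print(s["tcp_pos"],s["qpos"].round(2),s["time"])
c=cap("wrist"); cv2.imwrite("pics/w24.png",c["img"][:,:,::-1])
pg,qg=tabpose(.785); z=qg.as_matrix()[:,2]
e=plan([(pg-z*.09,qg,2),(pg,qg,3)],1)
E
```

```text
[0.50369094 0.0165029  0.30471811] [-0.17 -0.86  2.35  0.08  0.88 -0.07] 29.85
[-0.008, 0.003, -0.024, -0.0034, -0.0162, 0.036, 1, -0.009, 0.003, -0.024, -0.003, -0.0166, 0.0358, 1, 0, -0, 0, -0, -0, 0.03, 1, 0, -0, 0, -0, -0, 0.03, 1, 0, -0, 0, -0, -0, 0.03, 1]
```

View pics/w24.png

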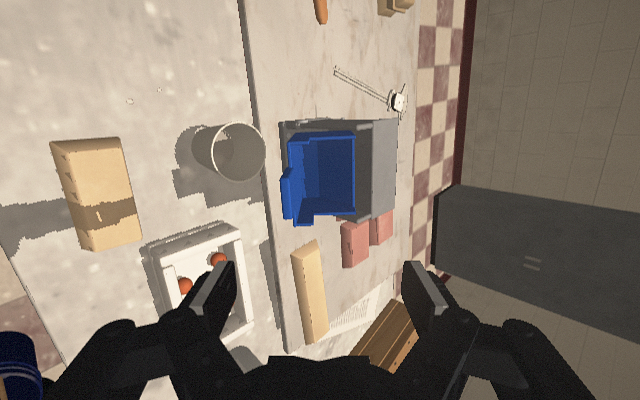

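>>> servo_tool(plan=[-0.008, 0.003, -0.024, -0.0034, -0.016, 0.036, 1, -0.009, 0.003, -0.024, -0.003, -0.0166, 0.036, 1, 0, 0, 0, 0, 0, 0.03, 1, 0, 0, 0, 0, 0, 0.03, 1, 0, 0, 0, 0, 0, 0, 1])

```text
time: 30.52
tcp_pos: [0.5714, 0.0105, 0.1859]
tool_rot: [0.278, 0.675, 0.632, 0.26]
force: [-0.6, -0.8, 0.7]
opening: 1.004
```

```bash
python3 - <<'E'
from tab import *
s=bot.sense(); print(s["tcp_pos"],s["qpos"].round(2),s["force"])
c=cap("wrist"); crop(c,200,440,150,350,3,"w25.png")
c=cap("side");crop(c,240,400,110,230,5,"s25.png")
pg,qg=tabpose(.785); e=plan([(pg,qg,2)],1)
E
```

```text
[0.57136829 0.01050827 0.18589911] [-0.17 -0.5   2.4   0.16  0.47 -0.21] [-0.62813582 -0.77206964  0.74715663]
[0.001, -0.002, 0.003, -0.0015, -0.0007, 0.0155, 1, 0.001, -0.002, 0.003, -0.0014, -0.0007, 0.0155, 1]
```

View pics/w25.png

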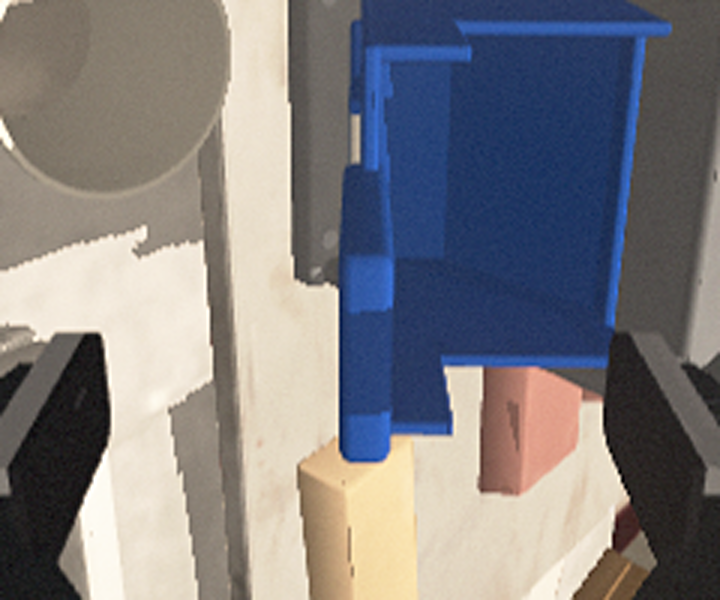

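View pics/s25.png

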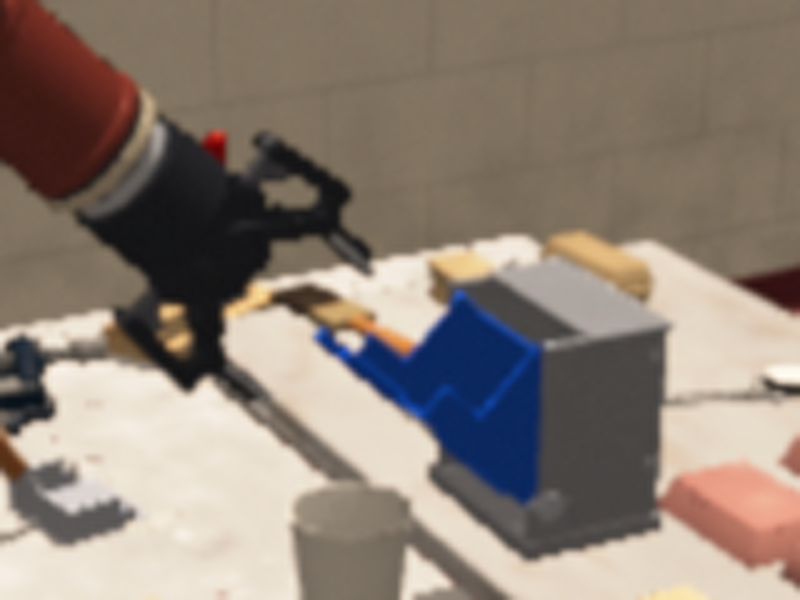

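Centred on the tab; advance and close, then rotate it home.

>>> servo_tool(plan=[0.001, -0.002, 0.003, -0.0015, -0.0007, 0.0155, 1, 0.001, -0.002, 0.003, -0.0014, -0.0007, 0.0155, 1, 0, 0, 0, 0, 0, 0, 0.3, 0, 0, 0, 0, 0, 0, 0, 0, 0, 0, 0, 0, 0, 0])

```text
time: 31.25
tcp_pos: [0.5938, 0.0045, 0.169]
tool_rot: [0.282, 0.676, 0.629, 0.261]
force: [-0.6, 0.4, 0.8]
opening: 0.374
```

>>> servo_tool(plan=[0, 0, 0, 0, 0, 0, 0, 0, 0, 0, 0, 0, 0, 0, 0, 0, 0, 0, 0, 0, 0])

```text
time: 31.62
tcp_pos: [0.5932, 0.0045, 0.168]
tool_rot: [0.281, 0.676, 0.629, 0.261]
force: [-12.4, -1.1, 9.0]
opening: 0.108
```

```bash
python3 - <<'E'
from tab import *
s=bot.sense(); print(s["tcp_pos"],s["opening"],s["force"])
p,r=cur(); d=R.from_rotvec(RY*.795/10); w=[]; pp,rr=p,r
for i in range(10):
    pp=HINGE+d.apply(pp-HINGE); rr=d*rr; w.append((pp,rr,1))
plan(w,0)
E
```

```text
[0.59322901 0.00450302 0.16799239] 0.10767512834359762 [-12.41679057  -1.08843372   8.95067741]
[0.079, 0, -0, -0, 0.0066, 0.0004, 0, 0.08, 0, -0, -0, 0.0065, 0.0005, 0, 0.079, 0, -0, -0, 0.0066, 0.0004, 0, 0.08, 0, -0, -0, 0.0065, 0.0005, 0, 0.079, 0, -0.001, -0, 0.0066, 0.0004, 0]
[0.08, 0, 0, -0, 0.0065, 0.0005, 0, 0.079, 0, 0, -0, 0.0066, 0.0004, 0, 0.08, 0, 0, -0, 0.0065, 0.0005, 0, 0.079, 0, 0, -0, 0.0066, 0.0004, 0, 0.08, 0, -0, -0, 0.0065, 0.0005, 0]
```

>>> servo_tool(plan=[0.079, 0, 0, 0, 0.0066, 0.0004, 0, 0.08, 0, 0, 0, 0.0065, 0.0005, 0, 0.079, 0, 0, 0, 0.0066, 0.0004, 0, 0.08, 0, 0, 0, 0.0065, 0.0005, 0, 0.079, 0, 0, 0, 0.0066, 0.0004, 0])

```text
time: 32.25
tcp_pos: [0.62, 0.0026, 0.1847]
tool_rot: [0.14, 0.719, 0.669, 0.13]
force: [-4.1, 0.5, -0.4]
opening: 0.11
```

>>> servo_tool(plan=[0.08, 0, 0, 0, 0.0065, 0.0005, 0, 0.079, 0, 0, 0, 0.0066, 0.0004, 0, 0.08, 0, 0, 0, 0.0065, 0.0005, 0, 0.079, 0, 0, 0, 0.0066, 0.0004, 0, 0.08, 0, 0, 0, 0.0065, 0.0005, 0])

```text
time: 32.88
tcp_pos: [0.6509, 0.0003, 0.1904]
tool_rot: [-0.006, 0.732, 0.681, -0.006]
force: [-48.1, 2.5, 26.1]
opening: 0.108
```

```bash
python3 - <<'E'
from tab import *
s=bot.sense(); print(s["tcp_pos"],s["opening"],s["force"],cur()[1].as_matrix()[:,2])
c=cap("side");crop(c,240,400,110,230,5,"s26.png")
E
```

```text
[6.50871760e-01 3.43870139e-04 1.90432130e-01] 0.10815234386319898 [-48.05789795   2.5360163   26.12280999] [-1.64543281e-02  1.00460528e-04 -9.99864613e-01]
```

View pics/s26.png

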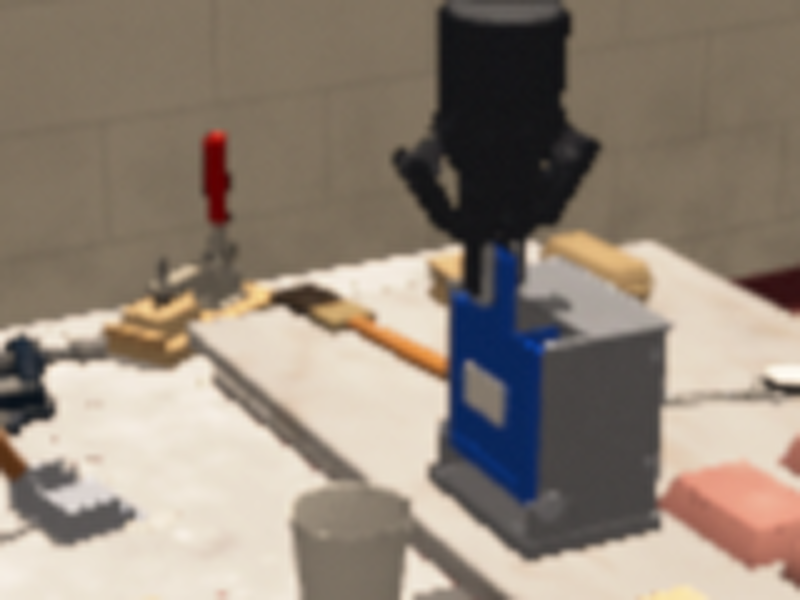

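>>> servo_tool(plan=[-0.01, 0, 0, 0, -0.001, 0, 0, 0, 0, 0, 0, 0, 0, 0.5, 0, 0, 0, 0, 0, 0, 1, 0, 0, 0, 0, 0, 0, 1, 0, 0, 0, 0, 0, -0.03, 1])

```text
time: 33.55
tcp_pos: [0.6502, 0.0004, 0.2172]
tool_rot: [-0.001, 0.732, 0.681, -0.002]
force: [0.8, -0.1, 0.5]
opening: 0.939
```

>>> servo_tool(plan=[0, 0, 0, 0, 0, -0.05, 1, 0, 0, 0, 0, 0, -0.05, 1, 0, 0, 0, 0, 0, 0, 1, 0, 0, 0, 0, 0, 0, 1])

```text
time: 34.05
tcp_pos: [0.652, 0.0004, 0.32]
tool_rot: [0.001, 0.732, 0.681, 0.0]
force: [0.1, 0.5, -0.5]
opening: 1.003
```

```bash
python3 - <<'E'
from h import *
from rk import rk
s=bot.sense(); print(s["tcp_pos"],s["time"],s["force"])
c=rk("wrist"); cv2.imwrite("pics/w27.png",c["img"][:,:,::-1]); rk("side"); 
c=cap("side"); crop(c,190,480,140,330,2.7,"s27.png")
E
```

```text
[6.51959787e-01 3.56239151e-04 3.19990740e-01] 34.05 [ 0.09911419  0.5332241  -0.49054912]
tab ((650.9790649414062, 2.174694061279297), (42.77532958984375, 9.709919929504395), 86.0845718383789) 0.2594153387921195 542
roof ((693.181884765625, -1.410125732421875), (128.2821044921875, 93.78701782226562), 85.82825469970703) [0.70887701 0.00555967 0.21739787]
tab ((649.71630859375, -1.7291183471679688), (10.071601867675781, 40.311805725097656), 4.004723072052002) 0.25971976122377133 32
roof ((692.718505859375, -2.7809829711914062), (135.93679809570312, 98.60778045654297), 87.005615234375) [ 0.70269607 -0.01712851  0.21920585]
```

View pics/w27.png

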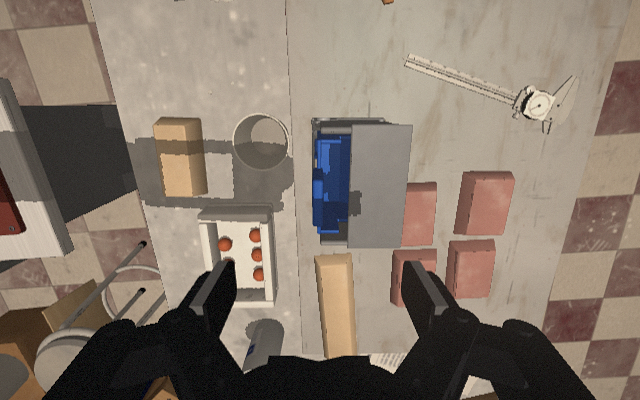

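View pics/s27.png

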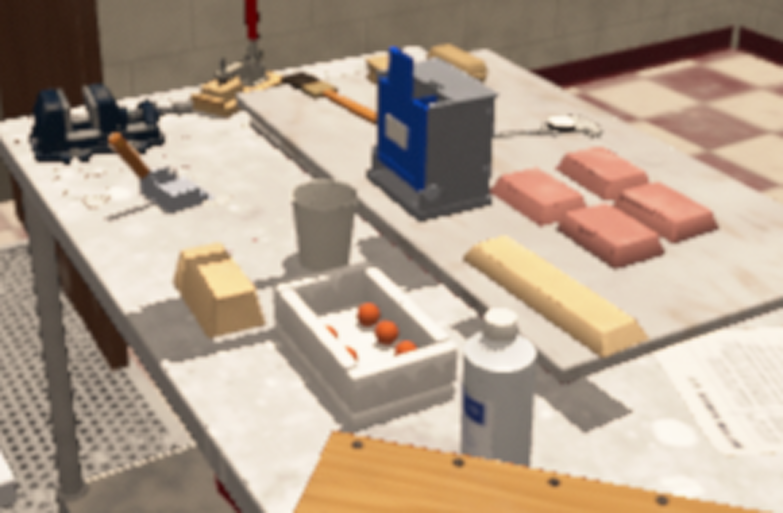

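```bash
python3 -c "
from station import bot
print(bot.hand_in())"
```

```text
the job is handed in; nothing more can be done
None
```

The job is done and handed in at about 34 s of the 72 s allowed. The hand-in gave no verdict, so the results below are my own last checks.

**What I did:** I swung the bin fully forward by its tab and ladled out all five balls in one scoop. I tipped them into the mould, stood the scoop back on the bench about where it had been, and swung the bin home.

**Last checks:**
- **Balls:** All five are in the mould and the bin is empty. The fingers never came near a ball.
- **Bin:** The tab is within about 1 mm of its starting position, so the bin is home.
- **Scoop:** It stands flat, with its slope under 0.002 rad and its underside at bench level.
- **Bystanders:** The cream block, cup and bottle look unmoved in the pictures; I did not measure them.
- **Robot:** It is raised clear and touches nothing.

**What disagreed or went wrong:**
- **Fingertips:** They sit about 37 mm behind the reported TCP. My first grip therefore closed on air above the tab, so I measured the offset and used it for later grips.
- **Cameras:** The "scene" camera read about 4 mm off from the other two in x.
- **Forces:** The scoop met about 33 N on the way into the corner until I wiggled it free. The wrist force peaked at about 55 N at the bin's home stop, against the 120 N limit.
- **Joint limits:** Carrying to the mould, joints 2 and 3 came close to their range limits, so I tilted the scoop more level to ease them.

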